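# One level measure of bulbs

## Robot

A 7-joint arm with a two-finger parallel gripper is mounted at the origin on the work surface; the furniture and walls round the work are solid. World frame = base frame: x ahead of the robot, y to its left, z up, the work surface at z = 0. Lengths are in mm, angles in rad, forces in N, time in s.
With the tool pointing down it reaches from about 350 to 900 mm from the base axis. Payload 19.9 kg.
Tool frame: the origin (TCP) lies at the very end of the fingers, on their centre line; the grasp point (between the pads) lies 19 mm behind it; z points along the fingers, y is the direction in which the jaws open and shut (so a half turn about z gives the same grasp; the last joint's range is limited). The gripper opens to 85 mm and grips with 20 to 120 N. Pads are 22 mm wide; open, the fingers measure 114 mm over their backs; the gripper's body (76 mm by 85 mm) begins 54 mm behind the grasp point. The pads swing forward as they close: fully open they stand 13 mm farther back than shut.
Start: joints at [-1.159, 0.417, -0.01, 1.614, 0.005, 1.111, -0.053], TCP at [273.977, 561.728, 231.26] pointing down, gripper open.
Joint ranges: [-2.81, 2.81], [-0.39, 2.02], [-1.27, 1.25], [0.06, 2.57], [-1.19, 4.33], [0.19, 2], [-2.82, 2.82]. Speed limits (rad/s): [1.89, 1.89, 2.39, 2.39, 3.01, 3.01, 3.01].

## Interface

Orientations are given as a unit quaternion [x, y, z, w].
In Python, from cell import status, optics, bot gives the robot as it stands. The module is installed in compiled form; this text tells all that it offers.
- The arm moves only by the tool step_arm, never from a script. Its argument "commands" is a list that holds one entry, the list of rows, each a list of 7 numbers: the shift along the tool's x, y, z in m, then the turn, a rotation vector about the tool's x, y, z in rad, then the closure in counts, from 0 (fully open) to 255 (shut). In form: [[[x, y, z, rx, ry, rz, claw], ...]]. A call has 1 to 12 rows; each row shifts and turns the pose as measured when the row begins, along the tool's axes as they then stand; what a row does not reach is not made up. A row lasts 1/12 s, in which the tool goes at most 41.7 mm and 7.16 degrees, less where a joint would pass 70% of its speed; a pose out of reach is approached as far as the arm can. A call with a gripper value outside its range is refused whole. The fingers move at their own pace and stop on an object; "squeeze" is the grip in N (left out, the last holds). Time passes only in rows, so rows that do not move let the fingers close. It gives the time, the measured TCP pose, the force and the opening at its end, in the units of the state.
- status.read_state(): the state, without advancing time (a new reading comes with each control period).
- optics.capture(name): name is "scene" or "top" or "wrist"; returns a dict with "pixels" (400x640x3 uint8, blue, green, red), "intrinsics" (3x3 intrinsics, pixels), "distortion" ([k1, k2, p1, p2, k3] as OpenCV has them; the pictures are not rectified), "world_to_cam" (4x4, takes a point from world to camera coordinates). Camera axes: x right, y down, z forward; pixel columns grow to the right and rows downward; lengths in mm; the calibration is good to about 2 mm. A picture is of the moment at which its call begins. There is no depth.
- bot.finish_job(): hands the job in, once; it reports no verdict.
The state is a dict: "clock": time; "qpos": joint angles; "joint_velocities": joint speeds; "joint_efforts": joint torques, N m; "tcp_pos": TCP position; "tcp_rot": TCP orientation; "contact_force": force on the tool from outside, world axes, zero at the start; "ft_torque": the same for the moment, N m; "gripper_width": opening from 0.0 (shut) to 1.0 (fully open).
Only numpy, scipy, OpenCV 4.12 (cv2) and the standard library are available. Lean on these libraries where they do the work, as an engineer would, in place of code of your own. Each camera call takes 0.05 s, during which the arm holds its last target.

## Task

With the scoop, scoop bulbs out of the crate and tip them into the square steel measure at the crate's end until it is heaped, then strike off the heap with the scoop resting on the measure's rim, so that the measure is left full and level - one bulb in each of its four cells, none standing above the rim - and every other bulb is back on the crate's floor. Tip out what is left in the scoop and set it down flat on the bench beside the crate. Do not touch the bulbs with the gripper, and leave the other things on the bench where they are.

Things in the scene. Friction and masses are not known exactly. Their poses are not given: they have to be found in the camera images.
- crate: long narrow timber bulb crate, fixed, 464 x 156 x 74 mm (464 along local x). Origin under its middle on the bench; local +x runs along it from the low end, which holds the measure, to the far end; z up. Inside x = -215 to 215, y = -60 to 60 mm, floor top at z = 8 mm. Sides and far end board reach z = 74 mm, the low end board (x = -227 to -215) only 44 mm
- bulb_space (a point): on the crate's floor at its middle line, crate (49, 0, 8) mm: the bulb space is all the floor beyond the measure, crate x = -116 to 215 mm (165 mm to each side of this point is within it). At the start the bulbs lie at crate x = 25 to 212 mm in one layer, and x = -116 to 25 mm is free floor
- measure: square sheet-steel measure fixed in the crate's low end; origin at its underside's middle, crate (-166.5, 0, 8) mm; axes as the crate's. 100 x 104 mm over its rolled rim (8 mm round); inside 88 x 88 mm, 42 mm deep, walls 4 mm, floor top at z = 2, rim at z = 44 mm. A low cross rib (to z = 13) parts its floor into four cells, one bulb each; a fifth stands up above the rim
- measure_rim (a point): middle of the measure's mouth, level with its rim (52 mm above the bench). The centre of a bulb seated in the bottom layer is 21 to 23 mm, that of one lying on top 40 to 50 mm above the measure's underside
- scoop: sheet-metal hand scoop, loose, 0.2 to 0.35 kg. Origin at the middle of its flat underside, local +x towards the open lip, z up. Pan x = -60 to 60 mm, 106 mm wide, 101 mm inside, floor 2.5 mm thick, back and sides 40 mm high, the sides stepping down to 17 mm at the lip. At the back two rods (back to x = -67) rise to a wooden grip. It fits between the crate's sides
- scoop_grip (a point): centre of the scoop's wooden grip, at (-63.5, 0, 122) mm in the scoop's frame: a level bar with flat sides, 92 mm long across the scoop (local y), 26 mm thick (local x), 32 mm high
- scoop_lip (a point): middle of the scoop's straight lip, at its underside: (60, 0, 0) mm in the scoop's frame; nothing closes the pan here. The pan is wider than the measure's mouth, so its floor can ride on the measure's rim
- tin: bystander: round tin, 75 mm across, 58 mm tall
- bulb_0: hyacinth bulb, round with a short nose: 42 mm across, 44 mm tall, about 50 g, slippery papery skin, rolls easily. Origin at the middle of its body, 21 mm above the floor it rests on. Starts on the crate floor towards the far end.
- bulb_1: hyacinth bulb, round with a short nose: 42 mm across, 44 mm tall, about 50 g, slippery papery skin, rolls easily. Origin at the middle of its body, 21 mm above the floor it rests on. Starts on the crate floor towards the far end.
- bulb_2: hyacinth bulb, round with a short nose: 42 mm across, 44 mm tall, about 50 g, slippery papery skin, rolls easily. Origin at the middle of its body, 21 mm above the floor it rests on. Starts on the crate floor towards the far end.
- bulb_3: hyacinth bulb, round with a short nose: 42 mm across, 44 mm tall, about 50 g, slippery papery skin, rolls easily. Origin at the middle of its body, 21 mm above the floor it rests on. Starts on the crate floor towards the far end.
- bulb_4: hyacinth bulb, round with a short nose: 42 mm across, 44 mm tall, about 50 g, slippery papery skin, rolls easily. Origin at the middle of its body, 21 mm above the floor it rests on. Starts on the crate floor towards the far end.
- bulb_5: hyacinth bulb, round with a short nose: 42 mm across, 44 mm tall, about 50 g, slippery papery skin, rolls easily. Origin at the middle of its body, 21 mm above the floor it rests on. Starts on the crate floor towards the far end.
- bulb_6: hyacinth bulb, round with a short nose: 42 mm across, 44 mm tall, about 50 g, slippery papery skin, rolls easily. Origin at the middle of its body, 21 mm above the floor it rests on. Starts on the crate floor towards the far end.
- bulb_7: hyacinth bulb, round with a short nose: 42 mm across, 44 mm tall, about 50 g, slippery papery skin, rolls easily. Origin at the middle of its body, 21 mm above the floor it rests on. Starts on the crate floor towards the far end.
There are look-alikes about, which are no part of the job. Of the things like the scoop, leave any that is yellow; of the rest the smaller one is meant.

How it is judged (in metres and radians):
On the way, in this order (a step that is already met when the one before it is completed fails the run):
1. the measure is heaped: a bulb has come to rest in its mouth standing above the rim (((horizontal distance between bulb_0 and measure_rim below 0.055 m and z of bulb_0 in the frame of measure between 0.034 and 0.064 m and linear speed of bulb_0 below 0.03 m/s) or (horizontal distance between bulb_1 and measure_rim below 0.055 m and z of bulb_1 in the frame of measure between 0.034 and 0.064 m and linear speed of bulb_1 below 0.03 m/s) or (horizontal distance between bulb_2 and measure_rim below 0.055 m and z of bulb_2 in the frame of measure between 0.034 and 0.064 m and linear speed of bulb_2 below 0.03 m/s) or (horizontal distance between bulb_3 and measure_rim below 0.055 m and z of bulb_3 in the frame of measure between 0.034 and 0.064 m and linear speed of bulb_3 below 0.03 m/s) or (horizontal distance between bulb_4 and measure_rim below 0.055 m and z of bulb_4 in the frame of measure between 0.034 and 0.064 m and linear speed of bulb_4 below 0.03 m/s) or (horizontal distance between bulb_5 and measure_rim below 0.055 m and z of bulb_5 in the frame of measure between 0.034 and 0.064 m and linear speed of bulb_5 below 0.03 m/s) or (horizontal distance between bulb_6 and measure_rim below 0.055 m and z of bulb_6 in the frame of measure between 0.034 and 0.064 m and linear speed of bulb_6 below 0.03 m/s) or (horizontal distance between bulb_7 and measure_rim below 0.055 m and z of bulb_7 in the frame of measure between 0.034 and 0.064 m and linear speed of bulb_7 below 0.03 m/s))), for 0.2 s.
2. the heap is struck off: the scoop touches the measure while no bulb stands above the rim any more (contact force between scoop and measure above 0.3 N and not (horizontal distance between bulb_0 and measure_rim below 0.055 m and z of bulb_0 in the frame of measure between 0.034 and 0.064 m) and not (horizontal distance between bulb_1 and measure_rim below 0.055 m and z of bulb_1 in the frame of measure between 0.034 and 0.064 m) and not (horizontal distance between bulb_2 and measure_rim below 0.055 m and z of bulb_2 in the frame of measure between 0.034 and 0.064 m) and not (horizontal distance between bulb_3 and measure_rim below 0.055 m and z of bulb_3 in the frame of measure between 0.034 and 0.064 m) and not (horizontal distance between bulb_4 and measure_rim below 0.055 m and z of bulb_4 in the frame of measure between 0.034 and 0.064 m) and not (horizontal distance between bulb_5 and measure_rim below 0.055 m and z of bulb_5 in the frame of measure between 0.034 and 0.064 m) and not (horizontal distance between bulb_6 and measure_rim below 0.055 m and z of bulb_6 in the frame of measure between 0.034 and 0.064 m) and not (horizontal distance between bulb_7 and measure_rim below 0.055 m and z of bulb_7 in the frame of measure between 0.034 and 0.064 m)), for 0.02 s.
At the end, for the whole second after the job is handed in: four bulbs sit in the measure's bottom layer (centres below 31 mm over its underside), every other bulb lies in the crate's bulb space (none on top of the measure, in the scoop or on the bench), all at rest, and the scoop lies flat and still on the bench (underside within 5 mm) ((horizontal distance between each of bulb_4, bulb_5, bulb_6, bulb_7 and measure_rim below 0.042 m or (horizontal distance between any of bulb_0, bulb_1, bulb_2, bulb_3 and measure_rim below 0.042 m and (horizontal distance between each of bulb_4, bulb_5, bulb_6 and measure_rim below 0.042 m or horizontal distance between each of bulb_4, bulb_5, bulb_7 and measure_rim below 0.042 m or horizontal distance between each of bulb_4, bulb_6, bulb_7 and measure_rim below 0.042 m or horizontal distance between each of bulb_5, bulb_6, bulb_7 and measure_rim below 0.042 m)) or ((horizontal distance between each of bulb_0, bulb_1 and measure_rim below 0.042 m or horizontal distance between each of bulb_0, bulb_2 and measure_rim below 0.042 m or horizontal distance between each of bulb_0, bulb_3 and measure_rim below 0.042 m or horizontal distance between each of bulb_1, bulb_2 and measure_rim below 0.042 m or horizontal distance between each of bulb_1, bulb_3 and measure_rim below 0.042 m or horizontal distance between each of bulb_2, bulb_3 and measure_rim below 0.042 m) and (horizontal distance between each of bulb_4, bulb_5 and measure_rim below 0.042 m or horizontal distance between each of bulb_4, bulb_6 and measure_rim below 0.042 m or horizontal distance between each of bulb_4, bulb_7 and measure_rim below 0.042 m or horizontal distance between each of bulb_5, bulb_6 and measure_rim below 0.042 m or horizontal distance between each of bulb_5, bulb_7 and measure_rim below 0.042 m or horizontal distance between each of bulb_6, bulb_7 and measure_rim below 0.042 m)) or ((horizontal distance between each of bulb_0, bulb_1, bulb_2 and measure_rim below 0.042 m or horizontal distance between each of bulb_0, bulb_1, bulb_3 and measure_rim below 0.042 m or horizontal distance between each of bulb_0, bulb_2, bulb_3 and measure_rim below 0.042 m or horizontal distance between each of bulb_1, bulb_2, bulb_3 and measure_rim below 0.042 m) and horizontal distance between any of bulb_4, bulb_5, bulb_6, bulb_7 and measure_rim below 0.042 m) or horizontal distance between each of bulb_0, bulb_1, bulb_2, bulb_3 and measure_rim below 0.042 m) and ((horizontal distance between bulb_0 and measure_rim below 0.042 m and z of bulb_0 in the frame of measure below 0.031 m) or (x of bulb_0 in the frame of crate between -0.11 and 0.215 m and y of bulb_0 in the frame of crate between -0.06 and 0.06 m and z of bulb_0 in the frame of crate below 0.075 m)) and ((horizontal distance between bulb_1 and measure_rim below 0.042 m and z of bulb_1 in the frame of measure below 0.031 m) or (x of bulb_1 in the frame of crate between -0.11 and 0.215 m and y of bulb_1 in the frame of crate between -0.06 and 0.06 m and z of bulb_1 in the frame of crate below 0.075 m)) and ((horizontal distance between bulb_2 and measure_rim below 0.042 m and z of bulb_2 in the frame of measure below 0.031 m) or (x of bulb_2 in the frame of crate between -0.11 and 0.215 m and y of bulb_2 in the frame of crate between -0.06 and 0.06 m and z of bulb_2 in the frame of crate below 0.075 m)) and ((horizontal distance between bulb_3 and measure_rim below 0.042 m and z of bulb_3 in the frame of measure below 0.031 m) or (x of bulb_3 in the frame of crate between -0.11 and 0.215 m and y of bulb_3 in the frame of crate between -0.06 and 0.06 m and z of bulb_3 in the frame of crate below 0.075 m)) and ((horizontal distance between bulb_4 and measure_rim below 0.042 m and z of bulb_4 in the frame of measure below 0.031 m) or (x of bulb_4 in the frame of crate between -0.11 and 0.215 m and y of bulb_4 in the frame of crate between -0.06 and 0.06 m and z of bulb_4 in the frame of crate below 0.075 m)) and ((horizontal distance between bulb_5 and measure_rim below 0.042 m and z of bulb_5 in the frame of measure below 0.031 m) or (x of bulb_5 in the frame of crate between -0.11 and 0.215 m and y of bulb_5 in the frame of crate between -0.06 and 0.06 m and z of bulb_5 in the frame of crate below 0.075 m)) and ((horizontal distance between bulb_6 and measure_rim below 0.042 m and z of bulb_6 in the frame of measure below 0.031 m) or (x of bulb_6 in the frame of crate between -0.11 and 0.215 m and y of bulb_6 in the frame of crate between -0.06 and 0.06 m and z of bulb_6 in the frame of crate below 0.075 m)) and ((horizontal distance between bulb_7 and measure_rim below 0.042 m and z of bulb_7 in the frame of measure below 0.031 m) or (x of bulb_7 in the frame of crate between -0.11 and 0.215 m and y of bulb_7 in the frame of crate between -0.06 and 0.06 m and z of bulb_7 in the frame of crate below 0.075 m)) and linear speed of each of bulb_0, bulb_1, bulb_2, bulb_3, bulb_4, bulb_5, bulb_6, bulb_7 below 0.05 m/s and height (world z) of scoop below 0.005 m and angle between scoop's own z axis and vertical below 0.08 rad and linear speed of scoop below 0.03 m/s); the robot touches nothing.
It fails at once if the fingers press on a bulb (contact force between the fingers and bulb_0 above 1 N or contact force between the fingers and bulb_1 above 1 N or contact force between the fingers and bulb_2 above 1 N or contact force between the fingers and bulb_3 above 1 N or contact force between the fingers and bulb_4 above 1 N or contact force between the fingers and bulb_5 above 1 N or contact force between the fingers and bulb_6 above 1 N or contact force between the fingers and bulb_7 above 1 N).
It fails at once if a bystander is pushed more than 30 mm (distance of tin from where it was at the start of the episode above 0.03 m).
It also fails if it takes over 72 s, if anything falls off the work surface, if the arm or the gripper's body presses on something with over 40 N, if the wrist force passes 120 N, or if a joint passes its speed limit or range.

## Working session

There is one attempt and no reset: what is moved stays moved. The work goes in short steps, Python scripts to look and compute and a tool call to move; the robot and the scene stay as the last step left them, time stands still between calls to the robot, and variables do not carry over. Pictures are saved under pics/ and viewed, and the job is handed in when it is done.

Besides the shell and the picture viewer there is one more tool, called after "Call:" as name([rows], argument=value, ...), one row to a line, values as JSON. step_arm: Moves the arm, as the interface text tells. Its arguments: {"type":"object","properties":{"commands":{"type":"array","items":{"type":"array","items":{"type":"array","items":{"type":"number"}}}},"squeeze":{"type":"number"}},"required":["commands"]}

```bash
mkdir -p pics; ls; cat > h.py <<'E'
import numpy as np, cv2
from cell import status, optics, bot
from scipy.spatial.transform import Rotation as R
def snap(name, out):
    d=optics.capture(name); cv2.imwrite('pics/'+out+'.png',d['pixels']); np.savez('pics/'+out+'.npz',K=d['intrinsics'],D=d['distortion'],T=d['world_to_cam'],p=d['pixels']); return d
def load(out):
    z=np.load('pics/'+out+'.npz'); return dict(intrinsics=z['K'],distortion=z['D'],world_to_cam=z['T'],pixels=z['p'])
def proj(d,P):
    P=np.atleast_2d(np.array(P,float)); T=np.array(d['world_to_cam'])
    r,_=cv2.Rodrigues(T[:3,:3]); return cv2.projectPoints(P,r,T[:3,3].copy(),np.array(d['intrinsics'],float),np.array(d['distortion'],float))[0].reshape(-1,2)
def unproj(d,uv,z):
    uv=np.array(uv,float).reshape(-1,1,2); T=np.array(d['world_to_cam'])
    n=cv2.undistortPoints(uv,np.array(d['intrinsics'],float),np.array(d['distortion'],float)).reshape(-1,2)
    Rm=T[:3,:3]; c=-Rm.T@T[:3,3]; out=[]
    for a,b in n:
        v=Rm.T@np.array([a,b,1]); out.append(c+v*(z-c[2])/v[2])
    return np.array(out)
E
python3 - <<'E'
from h import *
print(status.read_state())
for n in ['scene','top','wrist']:
    d=snap(n,n+'0'); T=np.array(d['world_to_cam']); print(n,-T[:3,:3].T@T[:3,3],T[:3,:3].round(3).tolist())
E
```

```text
pics
{'clock': 0.0, 'qpos': array([-1.15848265,  0.41794681, -0.01030475,  1.61418268,  0.00468005,
        1.11068928, -0.05299301]), 'joint_velocities': array([ 0.00074489,  0.00171822, -0.00099655,  0.00059717, -0.00035632,
       -0.00136769, -0.00026025]), 'joint_efforts': array([ 8.61806820e-04, -8.64448500e+01,  6.79591298e-01, -4.34876168e+01,
        1.92141824e-02,  7.76516274e-03,  1.83260988e-05]), 'tcp_pos': array([273.84870053, 561.42350197, 230.67363458]), 'tcp_rot': array([ 2.24960793e-01,  9.74367631e-01, -5.92688491e-04, -9.98826832e-05]), 'contact_force': array([-0.22971432, -0.66399553, -0.37626135]), 'ft_torque': array([0.02415927, 0.0147658 , 0.06898366]), 'gripper_width': 1.0041709936389283}
scene [  12.92525286 -508.63162507 1004.23918515] [[0.807, -0.59, 0.015], [-0.428, -0.603, -0.673], [0.407, 0.537, -0.739]]
top [ 283.30423448  124.60659775 1413.3655402 ] [[0.004, -1.0, -0.008], [-0.987, -0.003, -0.162], [0.161, 0.008, -0.987]]
wrist [204.64491376 595.22621201 373.21451516] [[0.439, 0.899, -0.002], [0.856, -0.417, 0.305], [0.273, -0.135, -0.952]]
```

View pics/scene0.png

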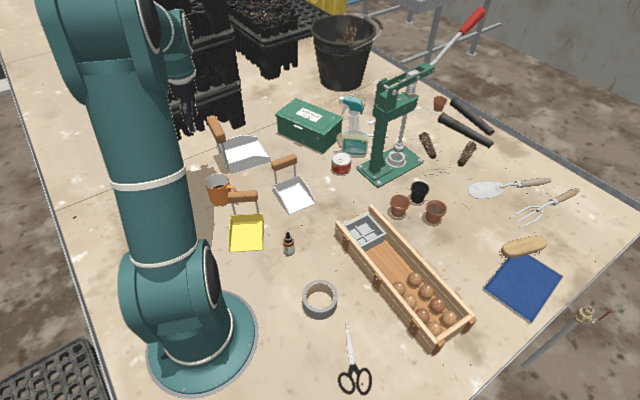

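View pics/top0.png

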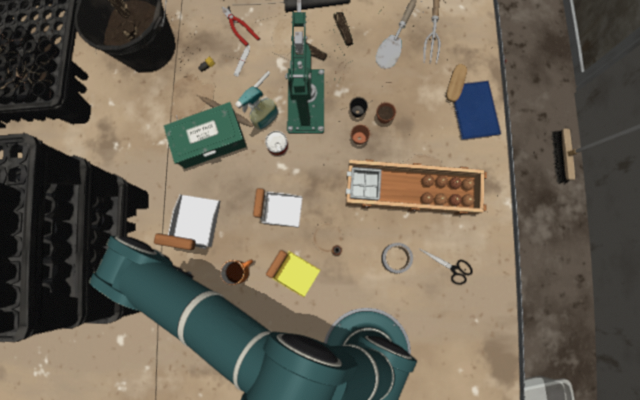

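View pics/wrist0.png

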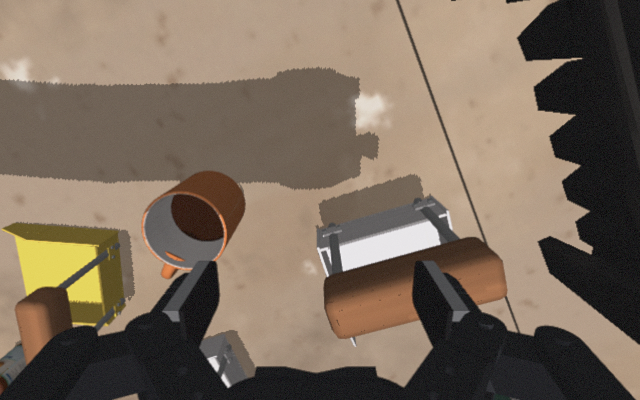

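Top view shows three scoops: yellow (297,272), a large white one (195,222) and a smaller white one (281,208). The last one fits: it isn't yellow and is the smaller of the other two. I'll confirm that in an enlarged crop.

```bash
python3 - <<'E'
from h import *
d=load('top0'); p=d['pixels']
cv2.imwrite('pics/a.png',cv2.resize(p[150:300,150:350],None,fx=4,fy=4,interpolation=cv2.INTER_CUBIC))
cv2.imwrite('pics/b.png',cv2.resize(p[150:225,335:495],None,fx=5,fy=5,interpolation=cv2.INTER_CUBIC))
E
```

```text
(no output)
```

View pics/a.png

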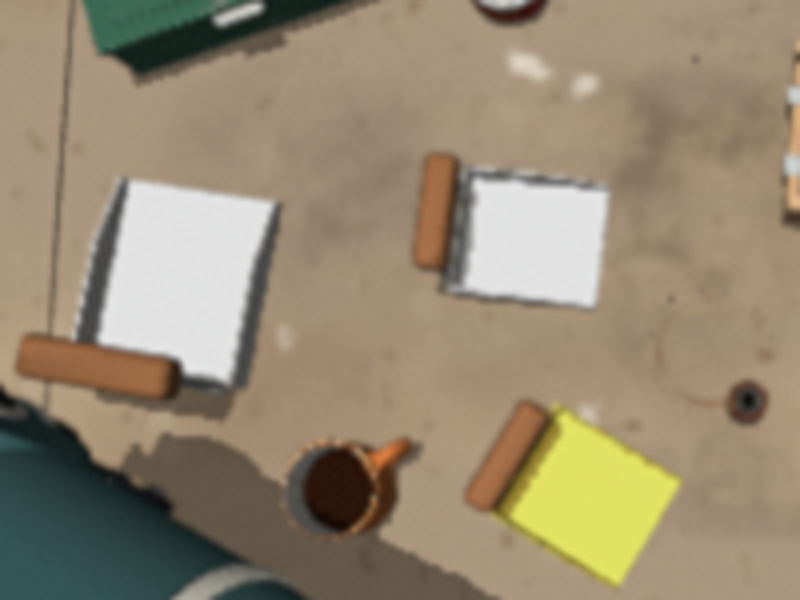

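View pics/b.png

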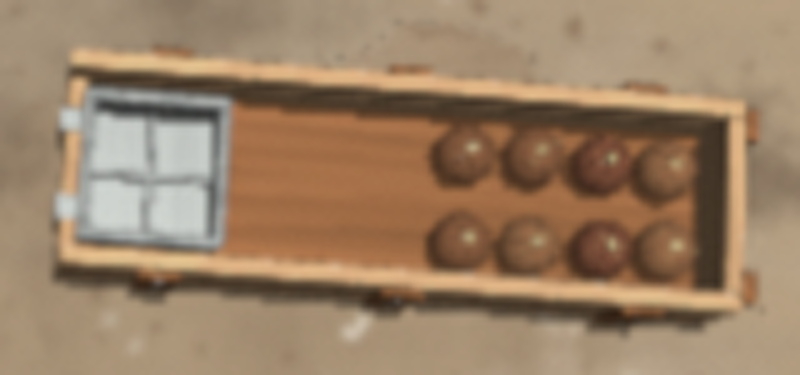

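Confirmed: the small metal scoop in the crop has grip (436,211) and pan (530,240). The measure is at the crate's left end with 4 cells, and the 8 bulbs are in two rows of four on the right. Next I fit the poses.

```bash
cat >> h.py <<'E'
from scipy.optimize import least_squares
def world(pose,P):
    x,y,a=pose; P=np.atleast_2d(np.array(P,float)); c,s=np.cos(a),np.sin(a)
    return np.c_[x+c*P[:,0]-s*P[:,1], y+s*P[:,0]+c*P[:,1], P[:,2]]
def fit(d,P,uv,p0):
    r=least_squares(lambda q: np.ravel(proj(d,world(q,P))-uv),p0,x_scale=[1,1,.01]); return r.x, r.fun.reshape(-1,2)
def draw(d,sets,out,box,f):
    im=cv2.resize(d['pixels'][box[1]:box[3],box[0]:box[2]],None,fx=f,fy=f,interpolation=cv2.INTER_CUBIC)
    for W in sets:
        q=((proj(d,W)-[box[0],box[1]]+.5)*f).astype(int); cv2.polylines(im,[q.reshape(-1,1,2)],True,(255,0,255),1)
    cv2.imwrite('pics/'+out+'.png',im)
def rect(x0,x1,y0,y1,z): return [[x0,y0,z],[x1,y0,z],[x1,y1,z],[x0,y1,z]]
E
python3 - <<'E'
from h import *
d=load('top0')
a=lambda L: np.array(L)/4+150-.5
b=lambda L: np.array(L)/5+np.array([335,150])-.5
q,r=fit(d,[[60,53,0],[60,-53,0],[-63.5,0,138],[-63.5,46,130],[-63.5,-46,130]],a([[608,186],[596,307],[436,211],[440,152],[432,270]]),[500,200,-1.57]); print(q,r.round(1).tolist())
c,r=fit(d,[[232,78,74],[232,-78,74],[-232,78,74],[-232,-78,74],[-216.5,52,52],[-116.5,52,52],[-116.5,-52,52],[-216.5,-52,52]],b([[745,103],[742,308],[72,52],[60,258],[85,90],[232,97],[222,248],[77,242]]),[500,-100,-1.57]); print(c,r.round(1).tolist())
for n,box,f in [('top0',[250,150,500,250],3),('scene0',[210,120,490,360],2.8)]:
    e=load(n); draw(e,[world(c,rect(-232,232,-78,78,74)),world(c,rect(-215,215,-60,60,8)),world(c,rect(-216.5,-116.5,-52,52,52)),world(q,rect(-60,60,-53,53,0)),world(q,rect(-76.5,-50.5,-46,46,138)),world(q,rect(-76.5,-50.5,-46,46,106))],n+'o',box,f)
B=b([[465,153],[534,156],[601,163],[665,170],[461,241],[528,245],[601,248],[665,250]])
print(unproj(d,B,29).round(0).tolist())
print(unproj(d,[[277,143]],58))
E
```

```text
[474.67548806 283.72849916  -1.64557181] [[0.2, -0.2], [0.5, -0.0], [-0.5, -0.2], [0.5, 0.6], [-0.6, -0.1]]
[ 546.5047371  -162.01574382   -1.63885561] [[1.7, -2.6], [1.9, 2.5], [-1.4, -2.4], [-2.0, 2.6], [-0.1, -0.5], [0.1, 0.2], [0.5, 0.4], [-0.5, -0.6]]
[[574.0, -212.0, 29.0], [572.0, -259.0, 29.0], [567.0, -306.0, 29.0], [563.0, -350.0, 29.0], [513.0, -207.0, 29.0], [510.0, -253.0, 29.0], [508.0, -303.0, 29.0], [507.0, -347.0, 29.0]]
[[694.89331799 302.74297356  58.        ]]
```

View pics/top0o.png

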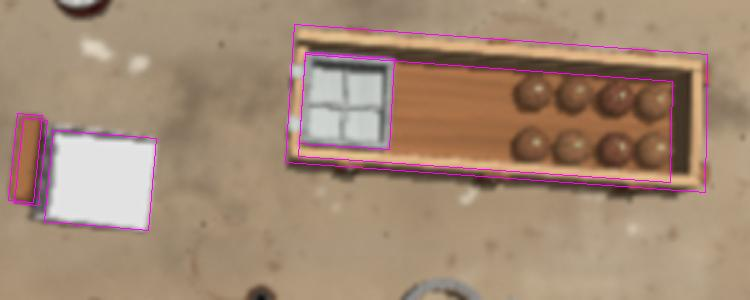

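View pics/scene0o.png

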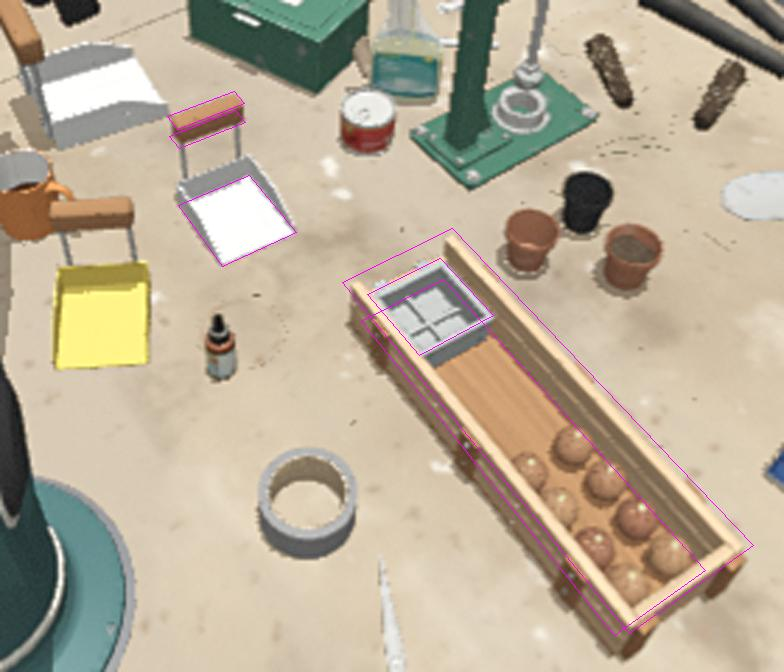

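```bash
python3 - <<'E'
from h import *
d=load('top0')
b=lambda L: np.array(L)/5+np.array([335,150])-.5
c,r=fit(d,[[227,72,74],[227,-72,74],[-227,72,74],[-227,-72,74],[-216.5,52,52],[-116.5,52,52],[-116.5,-52,52],[-216.5,-52,52]],b([[745,103],[742,308],[72,52],[60,258],[85,90],[232,97],[222,248],[77,242]]),[500,-100,-1.57]); print(c,r.round(1).tolist())
for n,box,f in [('top0',[250,150,500,250],3),('scene0',[210,120,490,360],2.8)]:
    e=load(n); draw(e,[world(c,rect(-227,227,-72,72,74)),world(c,rect(-215,215,-60,60,8)),world(c,rect(-216.5,-116.5,-52,52,52))],n+'o',box,f)
B=b([[465,153],[534,156],[601,163],[665,170],[461,241],[528,245],[601,248],[665,250]])
W=unproj(d,B,29)-[c[0],c[1],0]
ang=c[2]; print((W[:,:2]@np.array([[np.cos(ang),-np.sin(ang)],[np.sin(ang),np.cos(ang)]])).round(0).tolist())
E
```

```text
[ 546.25871389 -161.89914709   -1.63954439] [[0.2, -0.8], [0.4, 0.7], [0.0, -0.5], [-0.4, 1.0], [-0.2, -0.5], [0.0, 0.2], [0.5, 0.4], [-0.5, -0.5]]
[[48.0, 31.0], [95.0, 32.0], [142.0, 31.0], [187.0, 29.0], [47.0, -30.0], [93.0, -30.0], [143.0, -28.0], [188.0, -26.0]]
```

View pics/top0o.png

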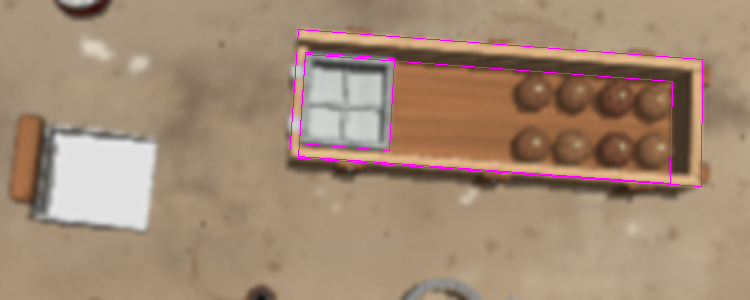

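View pics/scene0o.png

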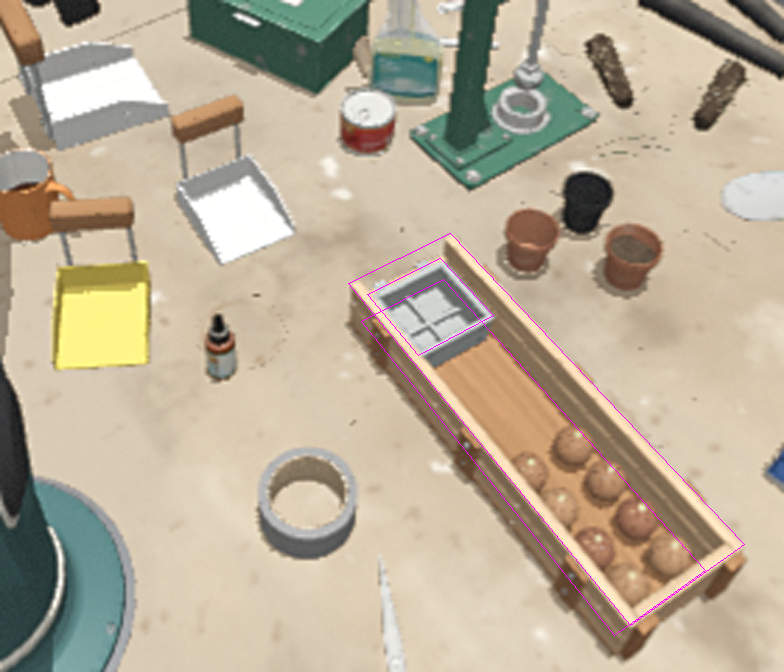

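```bash
cat >> h.py <<'E'
SC0=np.array([474.7,283.7,-1.6456]); CR=np.array([546.3,-161.9,-1.6395])
def toolrot(yaw,pitch=0):
    # tool y = -scoop x, z down at pitch 0 ; pitch>0 = lip down
    S=R.from_euler('z',yaw)*R.from_euler('y',pitch)
    return S*R.from_matrix(np.array([[0,-1,0],[-1,0,0],[0,0,-1]]).T)
def plan(pos,rot,n,claw):
    """rows to reach tcp pos (mm, world), rot from the measured state"""
    s=status.read_state(); p=np.array(s['tcp_pos']); q=R.from_quat(s['tcp_rot'])
    dr=(q.inv()*rot).as_rotvec(); dp=np.array(pos)-p
    print('start',p.round(1),'dp',dp.round(1),'turn(tool)',dr.round(3),'F',np.round(s['contact_force'],1),'w',round(s['gripper_width'],3),'t',s['clock'])
    for i in range(n):
        qi=q*R.from_rotvec(dr*i/n); r=qi.inv().apply(dp/n)/1000
        print([*[round(float(v),4) for v in r],*[round(float(v),4) for v in dr/n],claw])
E
python3 - <<'E'
from h import *
g=world(SC0,[[-63.5,0,122]])[0]; print(g)
plan([g[0],g[1],190],toolrot(SC0[2]),10,0)
E
```

```text
[479.44560462 347.02242286 122.        ]
start [273.9 561.5 230.8] dp [ 205.5 -214.5  -40.8] turn(tool) [-0.001 -0.    -0.379] F [-0.1  0.2  1. ] w 1.0 t 0.15
[-0.0279, -0.0103, 0.0041, -0.0001, -0.0, -0.0379, 0]
[-0.0275, -0.0113, 0.0041, -0.0001, -0.0, -0.0379, 0]
[-0.027, -0.0123, 0.0041, -0.0001, -0.0, -0.0379, 0]
[-0.0265, -0.0134, 0.0041, -0.0001, -0.0, -0.0379, 0]
[-0.026, -0.0144, 0.0041, -0.0001, -0.0, -0.0379, 0]
[-0.0254, -0.0153, 0.0041, -0.0001, -0.0, -0.0379, 0]
[-0.0248, -0.0163, 0.0041, -0.0001, -0.0, -0.0379, 0]
[-0.0242, -0.0172, 0.0041, -0.0001, -0.0, -0.0379, 0]
[-0.0235, -0.0181, 0.0041, -0.0001, -0.0, -0.0379, 0]
[-0.0228, -0.019, 0.0041, -0.0001, -0.0, -0.0379, 0]
```

Call:
step_arm([
  [[-0.028,-0.01,0.003,0,0,-0.038,0],[-0.0275,-0.011,0.003,0,0,-0.038,0],[-0.027,-0.012,0.003,0,0,-0.038,0],[-0.0265,-0.0135,0.003,0,0,-0.038,0],[-0.026,-0.0145,0.003,0,0,-0.038,0],[-0.0255,-0.0155,0.004,0,0,-0.038,0],[-0.025,-0.0165,0.004,0,0,-0.038,0],[-0.024,-0.017,0.005,0,0,-0.038,0],[-0.0235,-0.018,0.006,0,0,-0.038,0],[-0.023,-0.019,0.006,0,0,-0.038,0]],
])

```text
clock: 0.98
tcp_pos: [483.5, 345.5, 187.6]
tcp_rot: [0.022, 1.0, -0.0, -0.002]
contact_force: [0.2, -0.1, -0.2]
gripper_width: 1.002
```

```bash
python3 - <<'E'
from h import *
g=world(SC0,[[-63.5,0,122]])[0]
plan([g[0],g[1],150],toolrot(SC0[2]),3,0)
d=snap('wrist','w1'); snap('scene','s1')
print(proj(d,[g+[0,0,16]]),proj(d,world(SC0,rect(-76.5,-50.5,-46,46,138))))
E
```

```text
start [483.5 345.5 187.6] dp [ -4.1   1.5 -37.6] turn(tool) [-0.    -0.004  0.03 ] F [ 0.2 -0.1 -0.2] w 1.002 t 0.9833
[0.0013, 0.0004, 0.0125, -0.0002, -0.0012, 0.0102, 0]
[0.0013, 0.0004, 0.0125, -0.0002, -0.0012, 0.0102, 0]
[0.0014, 0.0004, 0.0125, -0.0002, -0.0012, 0.0102, 0]
[[318.83307236 217.37955483]] [[344.18306819 142.72536014]
 [298.74860287 141.35809173]
 [296.65731089 282.72121425]
 [336.37651513 283.78989515]]
```

View pics/w1.png

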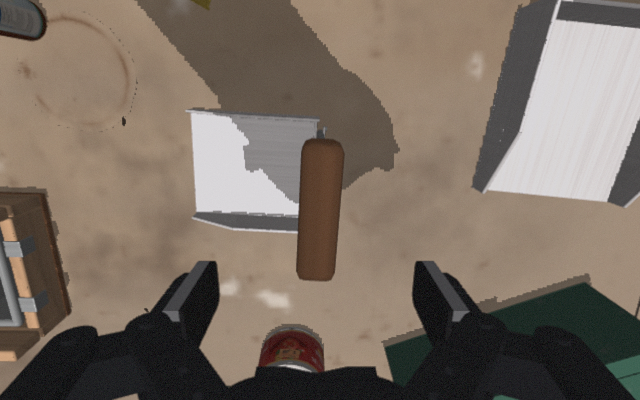

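The wrist picture shows the grip at (300–344, 140–281), within 2 px of the prediction. I'll descend now.

Call:
step_arm([
  [[0.002,0.001,0.012,0,-0.001,0.01,0],[0.001,0.001,0.015,0,-0.001,0.01,0],[0.001,0,0.015,0,-0.001,0.01,0],[0,0,0.015,0,0,0,0],[0,0,0.015,0,0,0,0],[0,0,0.008,0,0,0,0],[0,0,0.004,0,0,0,0]],
])

```text
clock: 1.67
tcp_pos: [482.3, 343.5, 99.7]
tcp_rot: [0.044, 0.999, -0.001, -0.0]
contact_force: [-0.5, 0.2, 0.6]
gripper_width: 0.999
```

```bash
python3 - <<'E'
from h import *
g=world(SC0,[[-63.5,0,122]])[0]
plan([g[0],g[1],101],toolrot(SC0[2]),1,0)
E
```

```text
start [482.3 343.5  99.7] dp [-2.8  3.5  1.3] turn(tool) [-0.003  0.    -0.013] F [-0.5  0.2  0.6] w 0.999 t 1.6667
[0.0031, 0.0032, -0.0013, -0.0025, 0.0, -0.0134, 0]
```

Call:
step_arm([
  [[0.003,0.003,-0.001,-0.002,0,-0.013,0],[0,0,0,0,0,0,0],[0,0,0,0,0,0,80],[0,0,0,0,0,0,160],[0,0,0,0,0,0,255],[0,0,0,0,0,0,255],[0,0,0,0,0,0,255],[0,0,0,0,0,0,255]],
], squeeze=100)

```text
clock: 2.33
tcp_pos: [479.9, 348.4, 103.6]
tcp_rot: [0.037, 0.999, 0.001, 0.001]
contact_force: [-0.6, -0.7, -2.8]
gripper_width: 0.287
```

```bash
python3 - <<'E'
from h import *
g=world(SC0,[[-63.5,0,122]])[0]
plan([g[0],g[1],101],toolrot(SC0[2]),1,255)
E
```

```text
start [479.9 348.4 103.6] dp [-0.4 -1.4 -2.6] turn(tool) [0.002 0.002 0.001] F [-0.6 -0.7 -2.8] w 0.287 t 2.3333
[0.0003, -0.0015, 0.0026, 0.0019, 0.0021, 0.0013, 255]
```

```bash
cat >> h.py <<'E'
TL=np.array([-63.5,0,103.6])   # tcp in scoop frame
def crot(pitch): return toolrot(CR[2],pitch)
def lip_target(lx,ly,lz,pitch):
    """tcp world for lip point at crate coords, pitch about lip"""
    v=R.from_euler('y',pitch).apply(TL-np.array([60,0,0]))
    return world(CR,[[lx+v[0],ly+v[1],lz+v[2]]])[0]
def cur():
    s=status.read_state(); q=R.from_quat(s['tcp_rot']); S=R.from_euler('z',CR[2]).inv()*q*toolrot(0).inv()
    p=np.array(s['tcp_pos'])-[CR[0],CR[1],0]; p=R.from_euler('z',-CR[2]).apply(p)
    lip=p+S.apply(np.array([60,0,0])-TL); e=S.as_euler('ZXY')  # yaw, roll, pitch
    print('t %.2f lip crate'%s['clock'],lip.round(1),'yaw/roll/pitch',e.round(3),'F',np.round(s['contact_force'],1),'T',np.round(s['ft_torque'],2),'w %.3f'%s['gripper_width'],'q',s['qpos'].round(2))
def pl(lx,ly,lz,pitch,n,pivot=False):
    cur(); plan(lip_target(lx,ly,lz,pitch),crot(pitch),n,255)
E
python3 - <<'E'
from h import *
cur(); pl(-380,-100,110,-0.2,6)
E
```

```text
t 2.33 lip crate [-3.813e+02 -1.017e+02 -3.000e-01] yaw/roll/pitch [-0.005  0.002  0.002] F [-0.6 -0.7 -2.8] T [ 0.08 -0.03  0.02] w 0.287 q [-0.69  0.51  0.02  1.8  -0.01  0.83  0.83]
t 2.33 lip crate [-3.813e+02 -1.017e+02 -3.000e-01] yaw/roll/pitch [-0.005  0.002  0.002] F [-0.6 -0.7 -2.8] T [ 0.08 -0.03  0.02] w 0.287 q [-0.69  0.51  0.02  1.8  -0.01  0.83  0.83]
start [479.9 348.4 103.6] dp [ 2.5 16.9 83.4] turn(tool) [ 0.202  0.002 -0.005] F [-0.6 -0.7 -2.8] w 0.287 t 2.3333
[-0.0002, 0.0029, -0.0139, 0.0336, 0.0003, -0.0008, 255]
[-0.0002, 0.0024, -0.014, 0.0336, 0.0003, -0.0008, 255]
[-0.0002, 0.0019, -0.0141, 0.0336, 0.0003, -0.0008, 255]
[-0.0002, 0.0015, -0.0141, 0.0336, 0.0003, -0.0008, 255]
[-0.0002, 0.001, -0.0142, 0.0336, 0.0003, -0.0008, 255]
[-0.0002, 0.0005, -0.0142, 0.0336, 0.0003, -0.0008, 255]
```

Lift, with a test tilt lip-down in the air afterwards.

Call:
step_arm([
  [[0,0,-0.012,0,0,0,255],[0,0,-0.02,0,0,0,255],[0,0,-0.02,0,0,0,255],[0,0,-0.02,0,0,0,255],[0,0,-0.02,0,0,0,255],[0,0,-0.02,0,0,0,255],[0,0,0,-0.1,0,0,255],[0,0,0,-0.1,0,0,255],[0,0,0,-0.1,0,0,255],[0,0,0,-0.1,0,0,255],[0,0,0,0,0,0,255]],
])

```text
clock: 3.25
tcp_pos: [478.5, 348.8, 229.0]
tcp_rot: [0.034, 0.978, 0.207, 0.011]
contact_force: [0.1, -1.0, -3.3]
gripper_width: 0.293
```

```bash
python3 - <<'E'
from h import *
cur(); d=snap('scene','s2')
cv2.imwrite('pics/s2c.png',cv2.resize(d['pixels'][60:300,180:460],None,fx=2.8,fy=2.5))
snap('wrist','w2')
E
```

```text
t 3.25 lip crate [-434.  -101.8   84.2] yaw/roll/pitch [-0.002  0.007  0.418] F [ 0.1 -1.  -3.3] T [-0.84  0.03 -0.01] w 0.293 q [-0.43  0.26 -0.09  1.9  -0.46  0.79  1.28]
```

View pics/s2c.png

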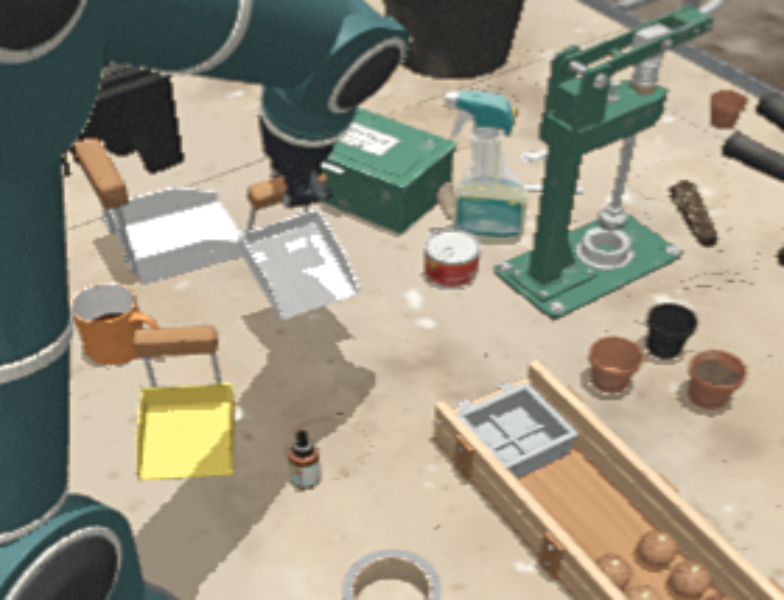

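View pics/w2.png

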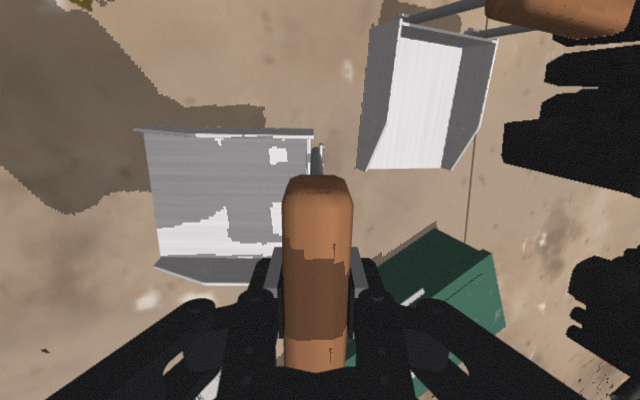

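```bash
cat >> h.py <<'E'
def scoop_pts(P,s=None):
    s=s or status.read_state(); q=R.from_quat(s['tcp_rot'])*toolrot(0).inv()
    return np.array(s['tcp_pos'])+q.apply(np.atleast_2d(np.array(P,float))-TL)
PAN=rect(-60,60,-53,53,0)
E
python3 - <<'E'
from h import *
for n,box,f in [('s2',[180,60,460,300],2.8),('w2',[0,0,640,400],1)]:
    draw(load(n),[scoop_pts(PAN)],n+'o',box,f)
pl(20,0,90,-0.15,12)
E
```

```text
t 3.35 lip crate [-435.  -102.2   85.1] yaw/roll/pitch [0.    0.007 0.412] F [-1.   0.6 -2.6] T [-0.66  0.01 -0.02] w 0.292 q [-0.44  0.26 -0.09  1.9  -0.45  0.79  1.27]
start [478.1 350.8 229.5] dp [  76.2 -395.3  -55.5] turn(tool) [0.562 0.007 0.001] F [-1.   0.6 -2.6] w 0.292 t 3.35
[-0.0086, -0.0316, -0.0087, 0.0468, 0.0006, 0.0001, 255]
[-0.0086, -0.032, -0.0072, 0.0468, 0.0006, 0.0001, 255]
[-0.0086, -0.0323, -0.0057, 0.0468, 0.0006, 0.0001, 255]
[-0.0086, -0.0325, -0.0042, 0.0468, 0.0006, 0.0001, 255]
[-0.0086, -0.0327, -0.0027, 0.0468, 0.0006, 0.0001, 255]
[-0.0086, -0.0327, -0.0011, 0.0468, 0.0006, 0.0001, 255]
[-0.0086, -0.0328, 0.0004, 0.0468, 0.0006, 0.0001, 255]
[-0.0086, -0.0327, 0.0019, 0.0468, 0.0006, 0.0001, 255]
[-0.0086, -0.0326, 0.0034, 0.0468, 0.0006, 0.0001, 255]
[-0.0086, -0.0324, 0.005, 0.0468, 0.0006, 0.0001, 255]
[-0.0086, -0.0321, 0.0065, 0.0468, 0.0006, 0.0001, 255]
[-0.0086, -0.0318, 0.0079, 0.0468, 0.0006, 0.0001, 255]
```

View pics/s2o.png

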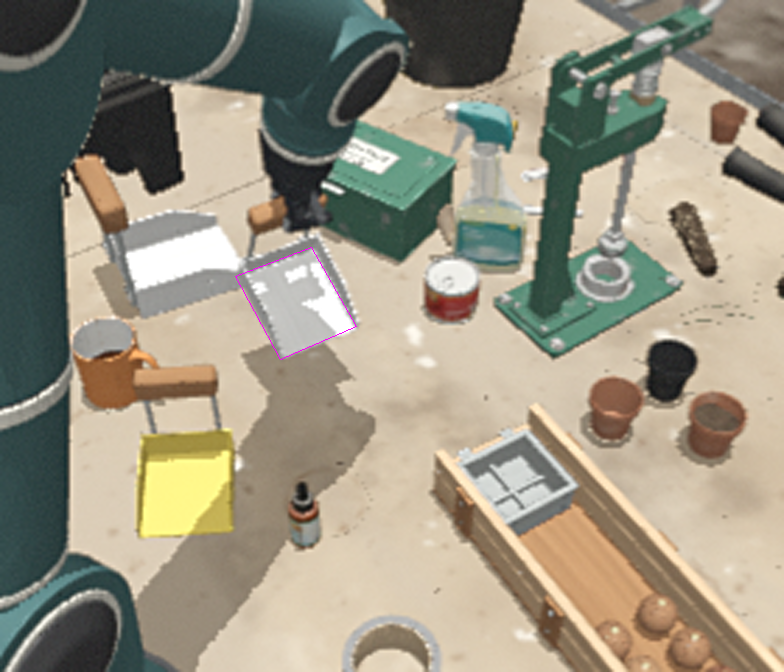

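View pics/w2o.png

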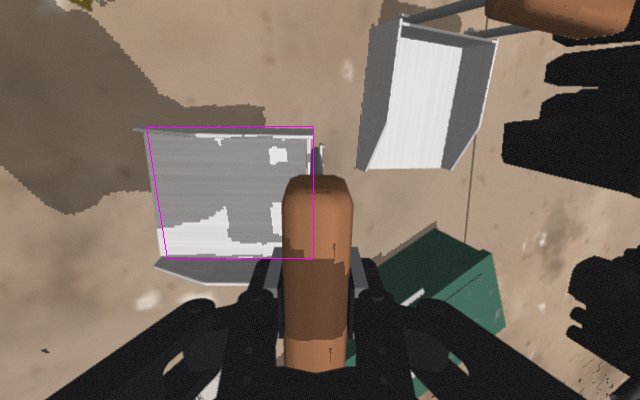

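```bash
python3 - <<'E'
from h import *
pl(14,0,95,0.0,12)
E
```

```text
t 3.35 lip crate [-435.  -102.2   85.1] yaw/roll/pitch [0.    0.007 0.412] F [-1.   0.6 -2.6] T [-0.66  0.01 -0.02] w 0.292 q [-0.44  0.26 -0.09  1.9  -0.45  0.79  1.27]
start [478.1 350.8 229.5] dp [  75.7 -403.4  -30.9] turn(tool) [0.412 0.007 0.002] F [-1.   0.6 -2.6] w 0.292 t 3.35
[-0.0086, -0.0314, -0.0108, 0.0343, 0.0006, 0.0001, 255]
[-0.0086, -0.0317, -0.0098, 0.0343, 0.0006, 0.0001, 255]
[-0.0086, -0.0321, -0.0087, 0.0343, 0.0006, 0.0001, 255]
[-0.0086, -0.0323, -0.0076, 0.0343, 0.0006, 0.0001, 255]
[-0.0086, -0.0326, -0.0065, 0.0343, 0.0006, 0.0001, 255]
[-0.0086, -0.0328, -0.0053, 0.0343, 0.0006, 0.0001, 255]
[-0.0086, -0.0329, -0.0042, 0.0343, 0.0006, 0.0001, 255]
[-0.0086, -0.0331, -0.0031, 0.0343, 0.0006, 0.0001, 255]
[-0.0086, -0.0332, -0.002, 0.0343, 0.0006, 0.0001, 255]
[-0.0086, -0.0332, -0.0008, 0.0343, 0.0006, 0.0001, 255]
[-0.0086, -0.0332, 0.0003, 0.0343, 0.0006, 0.0001, 255]
[-0.0086, -0.0332, 0.0014, 0.0343, 0.0006, 0.0001, 255]
```

Call:
step_arm([
  [[-0.0085,-0.031,-0.012,0.05,0,0,255],[-0.0085,-0.0315,-0.011,0.05,0,0,255],[-0.0085,-0.032,-0.009,0.05,0,0,255],[-0.0085,-0.0325,-0.008,0.04,0,0,255],[-0.0085,-0.0325,-0.0065,0.04,0,0,255],[-0.0085,-0.0325,-0.005,0.04,0,0,255],[-0.0085,-0.033,-0.004,0.03,0,0,255],[-0.0085,-0.033,-0.003,0.03,0,0,255],[-0.0085,-0.033,-0.002,0.03,0,0,255],[-0.0085,-0.033,-0.001,0.03,0,0,255],[-0.0085,-0.033,0,0.015,0,0,255],[-0.0085,-0.03,0,0,0,0,255]],
])

```text
clock: 4.35
tcp_pos: [559.9, -50.5, 236.5]
tcp_rot: [0.021, 1.0, -0.022, 0.002]
contact_force: [0.5, -0.0, -3.2]
gripper_width: 0.292
```

```bash
python3 - <<'E'
from h import *
pl(14,0,8,0.0,6)
E
```

```text
t 4.35 lip crate [ 15.7   9.8 138.3] yaw/roll/pitch [ 0.027  0.004 -0.043] F [ 0.5 -0.  -3.2] T [ 0.2  -0.08 -0.01] w 0.292 q [-0.15  0.3   0.2   1.78 -0.02  1.07  1.58]
start [559.9 -50.5 236.5] dp [  -6.1   -2.2 -124.9] turn(tool) [-0.043  0.005  0.027] F [ 0.5 -0.  -3.2] w 0.292 t 4.35
[0.0011, 0.0005, 0.0208, -0.0071, 0.0008, 0.0045, 255]
[0.0011, 0.0003, 0.0208, -0.0071, 0.0008, 0.0045, 255]
[0.0011, 0.0002, 0.0208, -0.0071, 0.0008, 0.0045, 255]
[0.001, 0.0, 0.0208, -0.0071, 0.0008, 0.0045, 255]
[0.001, -0.0001, 0.0208, -0.0071, 0.0008, 0.0045, 255]
[0.001, -0.0003, 0.0208, -0.0071, 0.0008, 0.0045, 255]
```

Call:
step_arm([
  [[0.003,0.001,0.012,-0.014,0.002,0.009,255],[0.003,0,0.015,-0.014,0.002,0.009,255],[0,0,0.015,-0.014,0,0.009,255],[0,0,0,0,0,0,255]],
])

```text
clock: 4.68
tcp_pos: [557.7, -55.8, 196.6]
tcp_rot: [0.037, 0.999, -0.006, 0.001]
contact_force: [0.4, -0.7, -3.5]
gripper_width: 0.293
```

```bash
python3 - <<'E'
from h import *
pl(14,0,9,0.0,6)
E
```

```text
t 4.68 lip crate [18.2  3.6 94.5] yaw/roll/pitch [-0.006  0.003 -0.012] F [ 0.4 -0.7 -3.5] T [0.09 0.1  0.01] w 0.293 q [-0.12  0.34  0.19  1.82 -0.06  0.98  1.59]
start [557.7 -55.8 196.6] dp [ -3.9   3.2 -84. ] turn(tool) [-0.012  0.003 -0.006] F [ 0.4 -0.7 -3.5] w 0.293 t 4.6833
[0.0007, 0.0007, 0.014, -0.0021, 0.0005, -0.001, 255]
[0.0007, 0.0006, 0.014, -0.0021, 0.0005, -0.001, 255]
[0.0007, 0.0006, 0.014, -0.0021, 0.0005, -0.001, 255]
[0.0007, 0.0006, 0.014, -0.0021, 0.0005, -0.001, 255]
[0.0007, 0.0005, 0.014, -0.0021, 0.0005, -0.001, 255]
[0.0007, 0.0005, 0.014, -0.0021, 0.0005, -0.001, 255]
```

Call:
step_arm([
  [[0.002,0.002,0.01,-0.003,0,-0.003,255],[0.002,0.001,0.016,-0.003,0,-0.003,255],[0,0.001,0.016,-0.003,0,0,255],[0,0,0.016,0,0,0,255],[0,0,0.01,0,0,0,255],[0,0,0,0,0,0,255]],
])

```text
clock: 5.18
tcp_pos: [557.4, -48.1, 128.9]
tcp_rot: [0.029, 1.0, -0.006, 0.003]
contact_force: [-0.4, -5.9, -5.2]
gripper_width: 0.287
```

```bash
python3 - <<'E'
from h import *
pl(14,0,8,0.0,2)
d=snap('top','t3')
cv2.imwrite('pics/t3c.png',cv2.resize(d['pixels'][140:240,320:500],None,fx=4,fy=4)); snap('wrist','w3')
E
```

```text
t 5.18 lip crate [10.5  5.2 26.8] yaw/roll/pitch [ 0.01   0.007 -0.012] F [-0.4 -5.9 -5.2] T [-1.39  0.12  0.1 ] w 0.287 q [-0.12  0.42  0.18  1.88 -0.08  0.84  1.61]
start [557.4 -48.1 128.9] dp [ -3.6  -4.6 -17.3] turn(tool) [-0.012  0.007  0.01 ] F [-0.4 -5.9 -5.2] w 0.287 t 5.1833
[0.0017, -0.0023, 0.0086, -0.0062, 0.0033, 0.0051, 255]
[0.0017, -0.0023, 0.0086, -0.0062, 0.0033, 0.0051, 255]
```

View pics/w3.png

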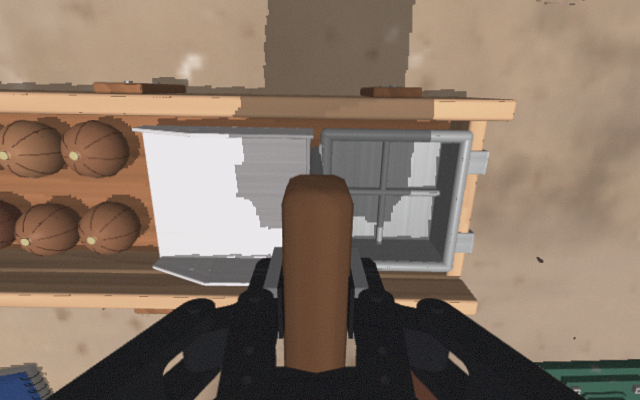

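View pics/t3c.png

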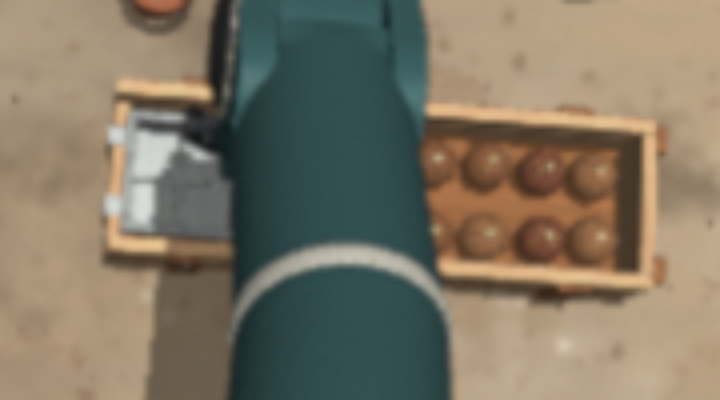

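The wrist view shows the scoop's back near the measure rim at (320,135), with 6 N contact. I'll move forward about 8 mm before going down.

Call:
step_arm([
  [[0.003,-0.008,0,-0.003,0,0.005,255],[0.002,-0.002,0.006,-0.003,0,0.003,255],[0,0,0.009,-0.003,0,0,255],[0,0,0.005,0,0,0,255],[0,0,0,0,0,0,255]],
])

```text
clock: 5.7
tcp_pos: [554.9, -56.9, 111.1]
tcp_rot: [0.032, 0.999, -0.002, 0.007]
contact_force: [-3.9, -0.5, 8.4]
gripper_width: 0.289
```

```bash
python3 - <<'E'
from h import *
pl(190,0,8,0.0,12)
E
```

```text
t 5.70 lip crate [18.5  3.4  8. ] yaw/roll/pitch [ 0.005  0.013 -0.004] F [-3.9 -0.5  8.4] T [-0.23  0.54 -0.03] w 0.289 q [-0.09  0.44  0.17  1.9  -0.1   0.79  1.64]
start [554.9 -56.9 111.1] dp [ -13.2 -171.4    0.5] turn(tool) [-0.004  0.013  0.005] F [-3.9 -0.5  8.4] w 0.289 t 5.7
[0.0002, -0.0143, 0.0, -0.0003, 0.0011, 0.0004, 255]
[0.0002, -0.0143, 0.0, -0.0003, 0.0011, 0.0004, 255]
[0.0002, -0.0143, -0.0, -0.0003, 0.0011, 0.0004, 255]
[0.0002, -0.0143, -0.0, -0.0003, 0.0011, 0.0004, 255]
[0.0002, -0.0143, -0.0, -0.0003, 0.0011, 0.0004, 255]
[0.0002, -0.0143, -0.0, -0.0003, 0.0011, 0.0004, 255]
[0.0002, -0.0143, -0.0, -0.0003, 0.0011, 0.0004, 255]
[0.0001, -0.0143, -0.0, -0.0003, 0.0011, 0.0004, 255]
[0.0001, -0.0143, -0.0, -0.0003, 0.0011, 0.0004, 255]
[0.0001, -0.0143, -0.0, -0.0003, 0.0011, 0.0004, 255]
[0.0001, -0.0143, -0.0, -0.0003, 0.0011, 0.0004, 255]
[0.0001, -0.0143, -0.0, -0.0003, 0.0011, 0.0004, 255]
```

Call:
step_arm([
  [[0.002,-0.01,0.001,0,0.004,0.002,255],[0.001,-0.014,0.001,0,0.004,0.001,255],[0,-0.014,0.001,0,0.003,0.001,255],[0,-0.014,0.001,0,0.002,0,255],[0,-0.014,0.001,0,0,0,255],[0,-0.014,0.001,0,0,0,255],[0,-0.014,0.001,0,0,0,255],[0,-0.014,0.001,0,0,0,255]],
])

```text
clock: 6.37
tcp_pos: [556.3, -138.5, 112.1]
tcp_rot: [0.021, 1.0, 0.013, 0.007]
contact_force: [-21.3, 34.7, 46.1]
gripper_width: 0.292
```

```bash
python3 - <<'E'
from h import *
cur();snap('wrist','w4')
E
```

```text
t 6.37 lip crate [96.6 13.   5.2] yaw/roll/pitch [0.026 0.014 0.027] F [-21.3  34.7  46.1] T [ 5.5   4.5  -0.59] w 0.292 q [ 0.07  0.47  0.17  1.86 -0.14  0.82  1.85]
```

View pics/w4.png

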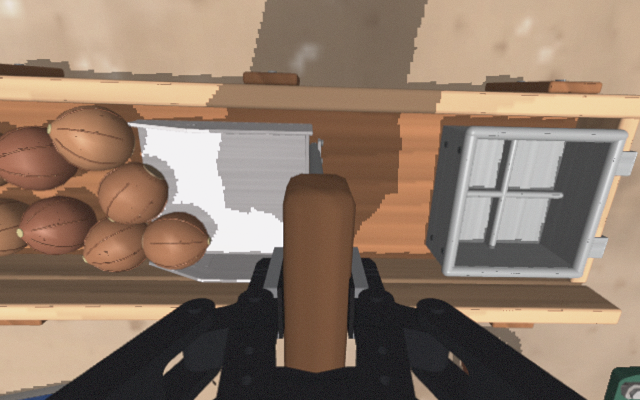

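The wrist view shows one bulb in the pan (177,240) and the others compacted ahead of the lip. The scoop has drifted to the +y side and is pressing hard. I'll relieve it, recentre, and then continue.

Call:
step_arm([
  [[0.004,0.006,-0.002,0.012,0.003,0.01,255],[0.004,0.002,-0.001,0.01,0.003,0.01,255],[0.002,0,0,0,0.003,0.006,255],[0,0,0,0,0,0,255]],
])

```text
clock: 6.75
tcp_pos: [545.9, -130.9, 114.5]
tcp_rot: [0.035, 0.999, 0.002, 0.002]
contact_force: [-0.3, -0.1, -4.2]
gripper_width: 0.283
```

```bash
python3 - <<'E'
from h import *
cur()
E
```

```text
t 6.75 lip crate [92.1 -2.3 10.3] yaw/roll/pitch [-0.002  0.004  0.005] F [-0.3 -0.1 -4.2] T [ 0.12  0.07 -0.01] w 0.283 q [ 0.03  0.45  0.19  1.88 -0.12  0.82  1.78]
```

Call:
step_arm([
  [[0,-0.006,0.002,0,0,0.001,255],[0,-0.012,0.0005,0,0,0.003,255],[0.001,-0.012,0,0.002,0,0.003,255],[0.001,-0.012,0,0.002,0,0.003,255],[0.001,-0.012,0,0.002,0,0.003,255],[0,0,0,0,0,0,255]],
])

```text
clock: 7.25
tcp_pos: [541.2, -184.4, 111.4]
tcp_rot: [0.039, 0.999, 0.002, 0.003]
contact_force: [-1.8, -1.9, -2.0]
gripper_width: 0.293
```

```bash
python3 - <<'E'
from h import *
cur();snap('wrist','w5')
E
```

```text
t 7.25 lip crate [145.8  -4.    7.2] yaw/roll/pitch [-0.01   0.007  0.005] F [-1.8 -1.9 -2. ] T [-0.5   0.41 -0.28] w 0.293 q [ 0.12  0.47  0.2   1.86 -0.13  0.82  1.88]
```

View pics/w5.png

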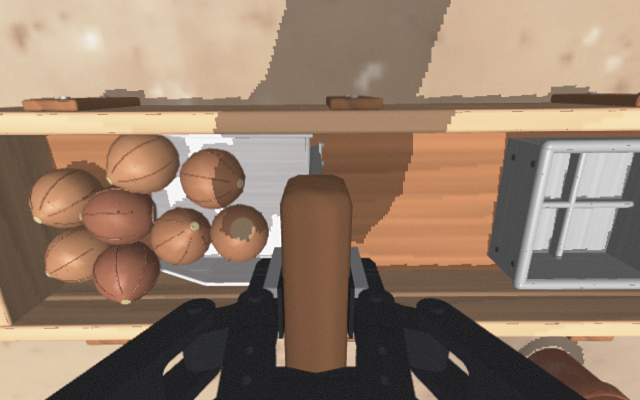

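Three bulbs are in the pan, a fourth at (143,162) is coming over the lip, and forces are low. Continuing.

Call:
step_arm([
  [[-0.001,-0.01,0.0005,0,0,0,255],[-0.001,-0.012,0.0005,0,0,0.001,255],[0,-0.012,0,0.001,0,0.002,255],[0,-0.012,0,0.001,0,0.002,255],[0,0,0,0,0,0,255]],
])

```text
clock: 7.72
tcp_pos: [543.9, -224.9, 111.9]
tcp_rot: [0.038, 0.999, 0.005, 0.006]
contact_force: [-1.3, -1.3, -4.4]
gripper_width: 0.287
```

```bash
python3 - <<'E'
from h import *
cur();snap('wrist','w6')
E
```

```text
t 7.72 lip crate [185.5   2.3   7. ] yaw/roll/pitch [-0.007  0.011  0.01 ] F [-1.3 -1.3 -4.4] T [-0.34  0.02 -0.01] w 0.287 q [ 0.19  0.49  0.2   1.82 -0.14  0.84  1.96]
```

View pics/w6.png

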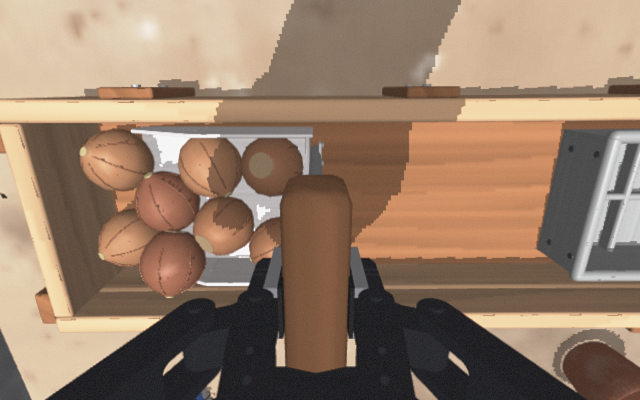

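Six bulbs are in the pan and two remain ahead of the lip at (116,158) and (127,238). One small push more, then lip-up and lift.

Call:
step_arm([
  [[0,-0.01,0,0,0,0.002,255],[0.001,-0.004,0,0.01,0,0.002,255]],
])

```text
clock: 7.93
tcp_pos: [544.6, -231.2, 112.5]
tcp_rot: [0.037, 0.999, 0.004, 0.006]
contact_force: [0.7, 8.1, -5.9]
gripper_width: 0.292
```

```bash
python3 - <<'E'
from h import *
pl(178,0,60,-0.35,8)
E
```

```text
t 7.93 lip crate [191.9   3.6   7.9] yaw/roll/pitch [-0.005  0.012  0.009] F [ 0.7  8.1 -5.9] T [ 2.76 -0.42  0.14] w 0.292 q [ 0.2   0.5   0.2   1.81 -0.14  0.84  1.97]
start [ 544.6 -231.2  112.5] dp [-0.1 42.9  2.4] turn(tool) [ 0.359  0.011 -0.007] F [ 0.7  8.1 -5.9] w 0.292 t 7.9333
[0.0004, 0.0053, -0.0003, 0.0448, 0.0014, -0.0009, 255]
[0.0004, 0.0053, -0.0005, 0.0448, 0.0014, -0.0009, 255]
[0.0004, 0.0053, -0.0007, 0.0448, 0.0014, -0.0009, 255]
[0.0004, 0.0053, -0.001, 0.0448, 0.0014, -0.0009, 255]
[0.0004, 0.0052, -0.0012, 0.0448, 0.0014, -0.0009, 255]
[0.0004, 0.0052, -0.0014, 0.0448, 0.0014, -0.0009, 255]
[0.0004, 0.0051, -0.0017, 0.0448, 0.0014, -0.0009, 255]
[0.0004, 0.005, -0.0019, 0.0448, 0.0014, -0.0009, 255]
```

Call:
step_arm([
  [[0.001,0.004,-0.001,0.04,0.002,0,255],[0.001,0.0055,-0.001,0.045,0.002,0,255],[0.001,0.0055,-0.001,0.045,0.002,0,255],[0,0.0055,-0.0015,0.045,0.002,0,255],[0,0.0055,-0.0015,0.045,0.002,0,255],[0,0.005,-0.002,0.045,0,0,255],[0,0.005,-0.002,0.045,0,0,255],[0,0.005,-0.003,0.045,0,0,255],[0,0,0,0,0,0,255]],
])

```text
clock: 8.68
tcp_pos: [542.2, -182.0, 113.4]
tcp_rot: [0.035, 0.983, -0.178, -0.009]
contact_force: [0.7, 1.6, -6.2]
gripper_width: 0.291
```

```bash
python3 - <<'E'
from h import *
cur();snap('wrist','w7')
E
```

```text
t 8.68 lip crate [172.3  -3.5  59.7] yaw/roll/pitch [-0.004 -0.005 -0.358] F [ 0.7  1.6 -6.2] T [ 1.4  -0.17  0.05] w 0.291 q [-0.24  0.5   0.41  1.91  0.24  0.77  1.44]
```

View pics/w7.png

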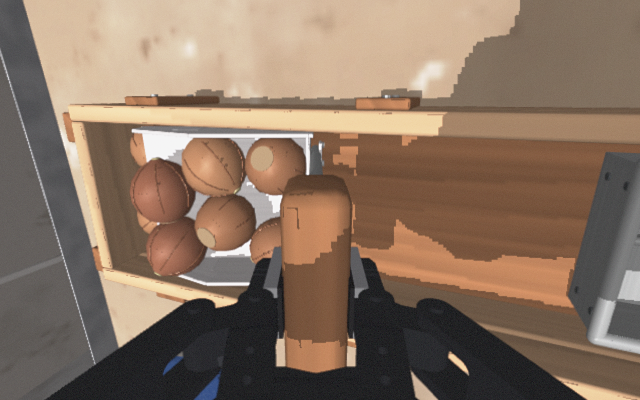

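All six bulbs are held in the tilted pan. Lifting, then back over the measure.

Call:
step_arm([
  [[0,0.004,-0.01,0.01,0,0,255],[0,0.007,-0.018,0,0,0,255],[0,0.007,-0.018,0,0,0,255],[0,0.008,-0.018,0,0,0,255],[0,0.01,-0.014,0,0,0,255],[0,0.014,-0.006,0,0,0,255],[0,0.016,-0.006,0,0,0,255]],
])

```text
clock: 9.32
tcp_pos: [547.5, -93.8, 174.9]
tcp_rot: [0.04, 0.983, -0.179, -0.011]
contact_force: [0.3, -0.1, -5.3]
gripper_width: 0.292
```

```bash
python3 - <<'E'
from h import *
pl(-200,0,120,-0.3,12)
E
```

```text
t 9.32 lip crate [ 84.1  -6.1 121.6] yaw/roll/pitch [-0.014 -0.007 -0.361] F [ 0.3 -0.1 -5.3] T [ 1.26 -0.08  0.01] w 0.292 q [-0.4   0.41  0.4   1.86  0.25  0.96  1.31]
start [547.5 -93.8 174.9] dp [ 22.8 279.7   7.6] turn(tool) [-0.061 -0.011 -0.011] F [ 0.3 -0.1 -5.3] w 0.292 t 9.3167
[0.0, 0.0217, -0.0089, -0.0051, -0.0009, -0.0009, 255]
[0.0, 0.0217, -0.0087, -0.0051, -0.0009, -0.0009, 255]
[-0.0, 0.0217, -0.0086, -0.0051, -0.0009, -0.0009, 255]
[-0.0, 0.0218, -0.0085, -0.0051, -0.0009, -0.0009, 255]
[-0.0001, 0.0218, -0.0084, -0.0051, -0.0009, -0.0009, 255]
[-0.0001, 0.0219, -0.0083, -0.0051, -0.0009, -0.0009, 255]
[-0.0001, 0.0219, -0.0082, -0.0051, -0.0009, -0.0009, 255]
[-0.0002, 0.022, -0.0081, -0.0051, -0.0009, -0.0009, 255]
[-0.0002, 0.022, -0.008, -0.0051, -0.0009, -0.0009, 255]
[-0.0002, 0.022, -0.0079, -0.0051, -0.0009, -0.0009, 255]
[-0.0002, 0.0221, -0.0077, -0.0051, -0.0009, -0.0009, 255]
[-0.0003, 0.0221, -0.0076, -0.0051, -0.0009, -0.0009, 255]
```

Call:
step_arm([
  [[-0.001,0.018,-0.009,0,0,-0.001,255],[-0.001,0.021,-0.009,0,0,-0.002,255],[-0.001,0.022,-0.009,0,0,-0.002,255],[-0.001,0.022,-0.009,0,0,-0.002,255],[-0.001,0.022,-0.009,0,0,-0.002,255],[-0.001,0.022,-0.009,0,0,-0.002,255],[-0.001,0.022,-0.009,0,0,-0.002,255],[-0.001,0.022,-0.009,0,0,-0.002,255],[-0.001,0.022,-0.009,0,0,-0.002,255],[-0.001,0.022,-0.008,0,0,-0.002,255],[-0.001,0.018,-0.007,0,0,-0.001,255],[0,0.01,-0.004,0,0,0,255]],
])

```text
clock: 10.32
tcp_pos: [577.3, 177.7, 174.6]
tcp_rot: [0.033, 0.984, -0.173, -0.019]
contact_force: [-0.6, -0.7, -6.0]
gripper_width: 0.286
```

```bash
python3 - <<'E'
from h import *
pl(-205,0,95,-0.1,6)
pl(-205,0,75,0.3,6)
d=snap('scene','s8');cv2.imwrite('pics/s8c.png',cv2.resize(d['pixels'][100:300,240:500],None,fx=3,fy=3)); snap('wrist','w8')
E
```

```text
t 10.32 lip crate [-189.4    5.6  119.5] yaw/roll/pitch [-0.004 -0.026 -0.349] F [-0.6 -0.7 -6. ] T [ 1.16 -0.22 -0.03] w 0.286 q [-0.69  0.56  0.28  1.61  0.16  1.19  0.99]
start [577.3 177.7 174.6] dp [-7.7 -2.2 11.2] turn(tool) [-0.249 -0.026  0.002] F [-0.6 -0.7 -6. ] w 0.286 t 10.3167
[0.0013, -0.001, -0.0016, -0.0415, -0.0043, 0.0003, 255]
[0.0013, -0.001, -0.0016, -0.0415, -0.0043, 0.0003, 255]
[0.0013, -0.0009, -0.0017, -0.0415, -0.0043, 0.0003, 255]
[0.0013, -0.0008, -0.0017, -0.0415, -0.0043, 0.0003, 255]
[0.0013, -0.0008, -0.0017, -0.0415, -0.0043, 0.0003, 255]
[0.0013, -0.0007, -0.0018, -0.0415, -0.0043, 0.0003, 255]
t 10.32 lip crate [-189.4    5.6  119.5] yaw/roll/pitch [-0.004 -0.026 -0.349] F [-0.6 -0.7 -6. ] T [ 1.16 -0.22 -0.03] w 0.286 q [-0.69  0.56  0.28  1.61  0.16  1.19  0.99]
start [577.3 177.7 174.6] dp [-10.9 -47.9  35.9] turn(tool) [-0.649 -0.026 -0.003] F [-0.6 -0.7 -6. ] w 0.286 t 10.3167
[0.0014, -0.0096, -0.0028, -0.1082, -0.0044, -0.0005, 255]
[0.0014, -0.0093, -0.0038, -0.1082, -0.0044, -0.0005, 255]
[0.0014, -0.0088, -0.0048, -0.1082, -0.0044, -0.0005, 255]
[0.0013, -0.0082, -0.0058, -0.1082, -0.0044, -0.0005, 255]
[0.0013, -0.0076, -0.0066, -0.1082, -0.0044, -0.0005, 255]
[0.0013, -0.0068, -0.0074, -0.1082, -0.0044, -0.0005, 255]
```

View pics/s8c.png

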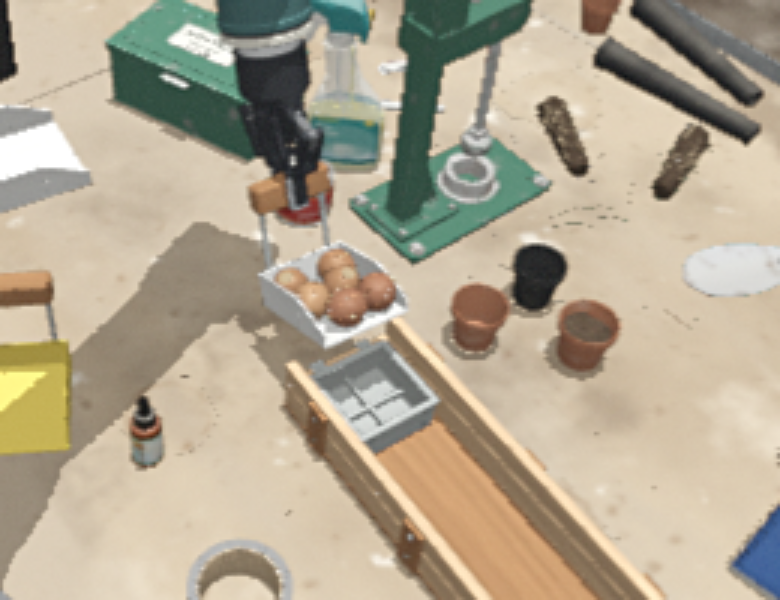

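View pics/w8.png

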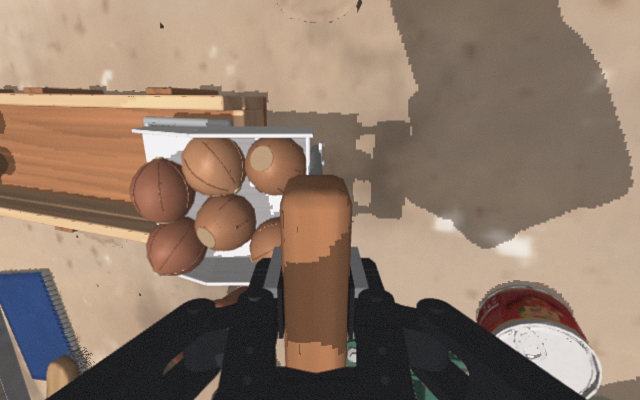

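```bash
python3 - <<'E'
from h import *
pl(-203,0,72,-0.15,8)
E
```

```text
t 10.42 lip crate [-189.1    5.5  119.5] yaw/roll/pitch [-0.003 -0.026 -0.35 ] F [-0.2 -0.5 -6. ] T [ 1.26 -0.13 -0.02] w 0.292 q [-0.69  0.56  0.28  1.61  0.16  1.19  0.99]
start [577.1 177.4 174.5] dp [ -7.4   0.5 -18.5] turn(tool) [-0.2   -0.026  0.003] F [-0.2 -0.5 -6. ] w 0.292 t 10.4167
[0.0009, 0.0008, 0.0022, -0.025, -0.0032, 0.0004, 255]
[0.0009, 0.0007, 0.0022, -0.025, -0.0032, 0.0004, 255]
[0.0009, 0.0007, 0.0022, -0.025, -0.0032, 0.0004, 255]
[0.0009, 0.0006, 0.0022, -0.025, -0.0032, 0.0004, 255]
[0.0009, 0.0006, 0.0023, -0.025, -0.0032, 0.0004, 255]
[0.0009, 0.0005, 0.0023, -0.025, -0.0032, 0.0004, 255]
[0.0009, 0.0005, 0.0023, -0.025, -0.0032, 0.0004, 255]
[0.0009, 0.0004, 0.0023, -0.025, -0.0032, 0.0004, 255]
```

Call:
step_arm([
  [[0.001,0.001,0.002,-0.025,-0.003,0,255],[0.001,0.001,0.002,-0.025,-0.003,0,255],[0.001,0.0005,0.002,-0.025,-0.003,0,255],[0.001,0.0005,0.002,-0.025,-0.003,0,255],[0.001,0.0005,0.0025,-0.025,-0.003,0,255],[0.001,0.0005,0.0025,-0.025,-0.003,0,255],[0.001,0.0005,0.0025,-0.025,-0.003,0,255],[0.001,0.0005,0.0025,-0.025,-0.003,0,255],[0,0,0,0,0,0,255]],
])

```text
clock: 11.17
tcp_pos: [567.6, 167.3, 153.6]
tcp_rot: [0.04, 0.997, -0.065, -0.002]
contact_force: [-0.4, -0.5, -6.4]
gripper_width: 0.291
```

```bash
python3 - <<'E'
from h import *
pl(-203,0,62,0.15,10)
E
```

```text
t 11.17 lip crate [-194.    -2.8   66.9] yaw/roll/pitch [-0.011  0.001 -0.13 ] F [-0.4 -0.5 -6.4] T [ 0.54 -0.03 -0.04] w 0.291 q [-0.57  0.48  0.23  1.74  0.02  0.99  1.12]
start [567.6 167.3 153.6] dp [ -0.  -20.3  29.3] turn(tool) [-0.28   0.001 -0.011] F [-0.4 -0.5 -6.4] w 0.291 t 11.1667
[-0.0002, -0.0024, -0.0026, -0.028, 0.0001, -0.0011, 255]
[-0.0002, -0.0023, -0.0027, -0.028, 0.0001, -0.0011, 255]
[-0.0002, -0.0022, -0.0028, -0.028, 0.0001, -0.0011, 255]
[-0.0002, -0.0022, -0.0028, -0.028, 0.0001, -0.0011, 255]
[-0.0002, -0.0021, -0.0029, -0.028, 0.0001, -0.0011, 255]
[-0.0001, -0.002, -0.0029, -0.028, 0.0001, -0.0011, 255]
[-0.0001, -0.0019, -0.003, -0.028, 0.0001, -0.0011, 255]
[-0.0001, -0.0018, -0.0031, -0.028, 0.0001, -0.0011, 255]
[-0.0001, -0.0017, -0.0031, -0.028, 0.0001, -0.0011, 255]
[-0.0001, -0.0017, -0.0032, -0.028, 0.0001, -0.0011, 255]
```

Call:
step_arm([
  [[0,-0.001,-0.0025,-0.028,0,-0.001,255],[0,-0.001,-0.0028,-0.028,0,-0.001,255],[0,-0.001,-0.0028,-0.028,0,-0.001,255],[0,-0.001,-0.003,-0.028,0,-0.001,255],[0,-0.001,-0.003,-0.028,0,-0.001,255],[0,-0.001,-0.003,-0.028,0,-0.001,255],[0,-0.001,-0.003,-0.015,0,-0.001,255],[0,0,0,0,0,0,255]],
])

```text
clock: 11.83
tcp_pos: [566.2, 153.0, 175.9]
tcp_rot: [0.041, 0.999, 0.03, 0.002]
contact_force: [0.5, -0.2, -5.9]
gripper_width: 0.287
```

```bash
python3 - <<'E'
from h import *
cur(); snap('wrist','w9')
E
```

```text
t 11.83 lip crate [-198.5   -3.    65. ] yaw/roll/pitch [-0.013  0.002  0.061] F [ 0.5 -0.2 -5.9] T [ 0.08 -0.05  0.02] w 0.287 q [-0.42  0.4   0.17  1.79 -0.15  0.94  1.31]
```

View pics/w9.png

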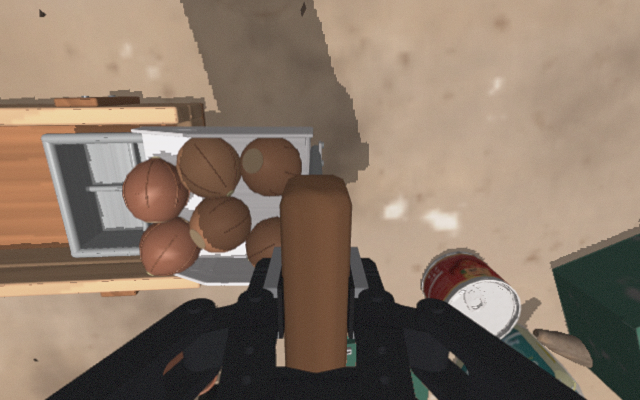

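The two front bulbs, at (155,190) and (170,247), are at the lip over the measure. I'll keep tilting slowly.

Call:
step_arm([
  [[0,-0.0015,-0.003,-0.025,0,-0.002,255],[0,-0.0015,-0.003,-0.025,0,-0.002,255],[0,-0.0015,-0.003,-0.025,0,-0.001,255],[0,-0.0015,-0.003,-0.02,0,-0.001,255],[0,0,0,0,0,0,255],[0,0,0,0,0,0,255]],
])

```text
clock: 12.38
tcp_pos: [564.7, 147.0, 186.5]
tcp_rot: [0.036, 0.996, 0.077, 0.003]
contact_force: [-1.0, 0.6, -3.5]
gripper_width: 0.29
```

```bash
python3 - <<'E'
from h import *
cur(); snap('wrist','w10')
E
```

```text
t 12.38 lip crate [-203.2   -3.2   65.2] yaw/roll/pitch [-0.004  0.001  0.153] F [-1.   0.6 -3.5] T [-0.11  0.05 -0.02] w 0.290 q [-0.34  0.37  0.14  1.81 -0.25  0.94  1.43]
```

View pics/w10.png

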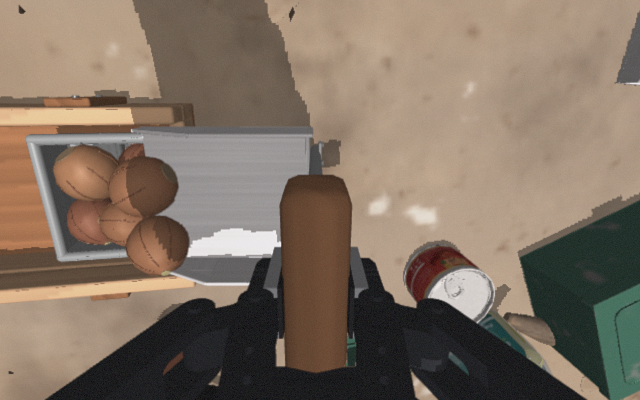

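Four bulbs are in the measure, and two rest on the heap and the lip at (143,185) and (157,245). A bit more tilt.

Call:
step_arm([
  [[0,-0.002,-0.003,-0.03,0,0,255],[0,-0.002,-0.003,-0.03,0,0,255],[0,-0.002,-0.003,-0.03,0,0,255],[0,-0.002,-0.0035,-0.03,0,0,255],[0,0,0,0,0,0,255],[0,0,0,0,0,0,255]],
])

```text
clock: 12.93
tcp_pos: [563.7, 140.1, 196.6]
tcp_rot: [0.033, 0.99, 0.136, 0.005]
contact_force: [-0.6, 0.7, -3.3]
gripper_width: 0.29
```

```bash
python3 - <<'E'
from h import *
cur(); snap('wrist','w11')
d=snap('scene','s11');cv2.imwrite('pics/s11c.png',cv2.resize(d['pixels'][130:250,270:430],None,fx=5,fy=5))
E
```

```text
t 12.93 lip crate [-211.4   -3.1   63.6] yaw/roll/pitch [0.002 0.001 0.272] F [-0.6  0.7 -3.3] T [-0.33  0.01 -0.04] w 0.290 q [-0.24  0.35  0.11  1.83 -0.38  0.94  1.58]
```

View pics/w11.png

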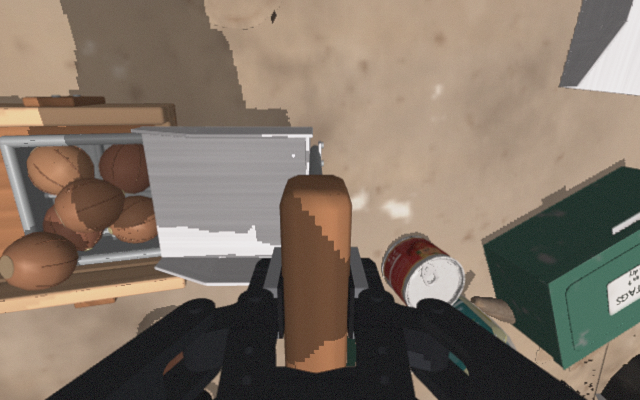

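View pics/s11c.png

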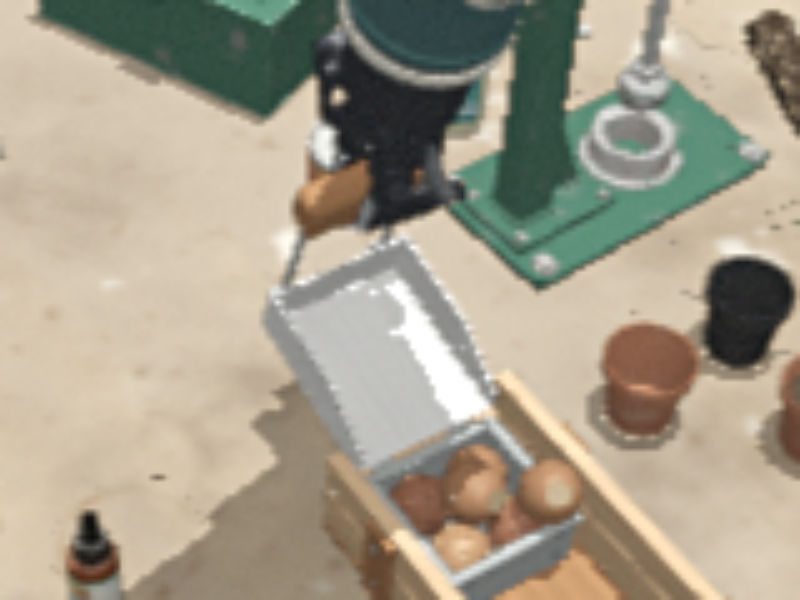

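Six bulbs are in the measure: four seated, one on top at (90,205), and one on the corner at (40,260). The heap is standing. Next I level the scoop behind the measure for striking.

```bash
python3 - <<'E'
from h import *
pl(-232,0,62,0.0,8)
E
```

```text
t 13.03 lip crate [-211.7   -3.2   63.6] yaw/roll/pitch [0.002 0.001 0.272] F [-0.3  0.7 -3.2] T [-0.41  0.02  0.01] w 0.291 q [-0.24  0.35  0.11  1.83 -0.38  0.94  1.58]
start [563.6 140.4 196.6] dp [  7.1  52.4 -31. ] turn(tool) [0.272 0.001 0.002] F [-0.3  0.7 -3.2] w 0.291 t 13.0333
[-0.0004, 0.0053, 0.0055, 0.034, 0.0001, 0.0003, 255]
[-0.0004, 0.0055, 0.0053, 0.034, 0.0001, 0.0003, 255]
[-0.0004, 0.0057, 0.0051, 0.034, 0.0001, 0.0003, 255]
[-0.0004, 0.0058, 0.0049, 0.034, 0.0001, 0.0003, 255]
[-0.0004, 0.006, 0.0047, 0.034, 0.0001, 0.0003, 255]
[-0.0004, 0.0062, 0.0045, 0.034, 0.0001, 0.0003, 255]
[-0.0004, 0.0063, 0.0043, 0.034, 0.0001, 0.0003, 255]
[-0.0004, 0.0065, 0.0041, 0.034, 0.0001, 0.0003, 255]
```

Call:
step_arm([
  [[0,0.007,0.004,0.034,0,0,255],[0,0.007,0.005,0.034,0,0,255],[0,0.006,0.005,0.034,0,0,255],[-0.001,0.006,0.005,0.034,0,0,255],[-0.001,0.006,0.005,0.034,0,0,255],[-0.001,0.006,0.005,0.034,0,0,255],[0,0.006,0.005,0.034,0,0,255],[0,0.006,0.004,0.034,0,0,255],[0,0,0,0,0,0,255]],
])

```text
clock: 13.78
tcp_pos: [570.4, 202.6, 164.7]
tcp_rot: [0.03, 0.999, -0.01, 0.002]
contact_force: [-0.3, 1.1, -3.9]
gripper_width: 0.29
```

```bash
python3 - <<'E'
from h import *
pl(-224,0,53,0.0,4)
d=snap('scene','s12');cv2.imwrite('pics/s12c.png',cv2.resize(d['pixels'][150:250,300:430],None,fx=6,fy=6)); snap('wrist','w12')
E
```

```text
t 13.78 lip crate [-239.7    0.5   63.6] yaw/roll/pitch [ 0.008  0.005 -0.02 ] F [-0.3  1.1 -3.9] T [ 0.18  0.02 -0.03] w 0.290 q [-0.54  0.46  0.18  1.73 -0.07  0.97  1.17]
start [570.4 202.6 164.7] dp [ -0.2 -17.8  -8.1] turn(tool) [-0.02   0.005  0.008] F [-0.3  1.1 -3.9] w 0.29 t 13.7833
[-0.0002, -0.0044, 0.0021, -0.0051, 0.0013, 0.002, 255]
[-0.0002, -0.0044, 0.0021, -0.0051, 0.0013, 0.002, 255]
[-0.0002, -0.0044, 0.0021, -0.0051, 0.0013, 0.002, 255]
[-0.0002, -0.0044, 0.002, -0.0051, 0.0013, 0.002, 255]
```

View pics/s12c.png

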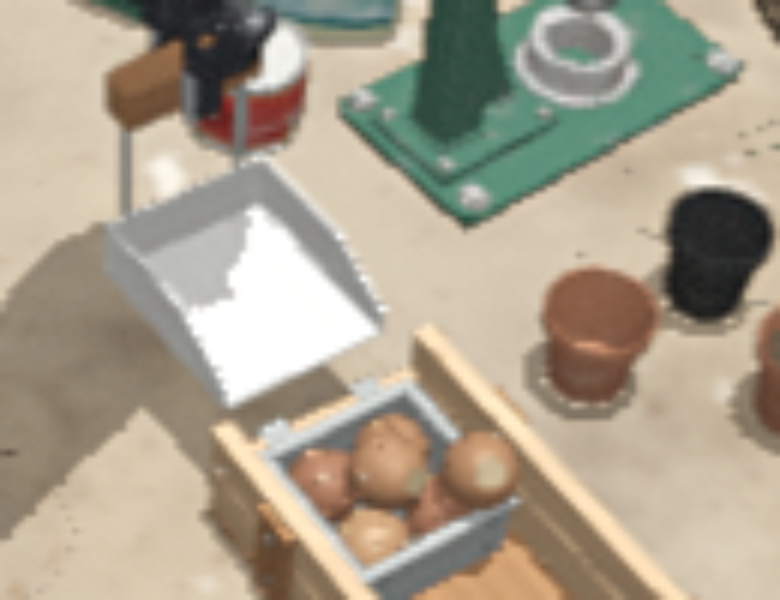

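View pics/w12.png

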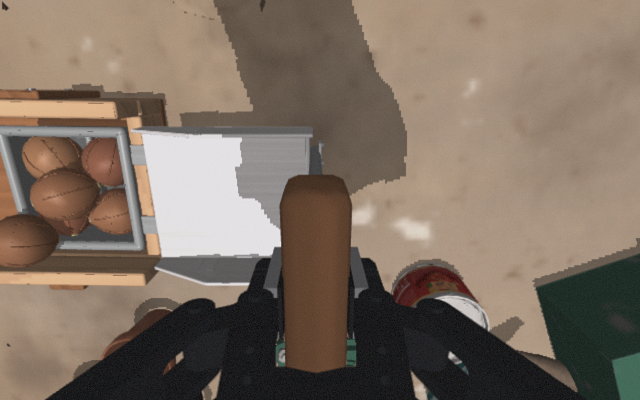

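The heap stands: one bulb centred on the four at (65,195), one on the far corner (22,240). Now the strike, with the lip lowered onto the rim and then pushed towards the bulb space.

Call:
step_arm([
  [[0,-0.006,0.003,-0.006,0.002,0.003,255],[0,-0.006,0.004,-0.006,0.002,0.003,255],[0,-0.004,0.003,-0.006,0,0.002,255],[0,0,0.001,0,0,0,255]],
])

```text
clock: 14.22
tcp_pos: [570.4, 179.5, 154.6]
tcp_rot: [0.038, 0.999, 0.002, 0.002]
contact_force: [0.0, 0.0, -4.3]
gripper_width: 0.29
```

```bash
python3 - <<'E'
from h import *
pl(-160,0,52,0.0,8)
E
```

```text
t 14.22 lip crate [-219.1   -0.    50.6] yaw/roll/pitch [-0.007  0.003  0.003] F [ 0.   0.  -4.3] T [-0.03  0.02  0.01] w 0.290 q [-0.49  0.45  0.18  1.76 -0.1   0.93  1.22]
start [570.4 179.5 154.6] dp [ -4.6 -58.6   1. ] turn(tool) [ 0.003  0.003 -0.007] F [ 0.   0.  -4.3] w 0.29 t 14.2167
[0.0, -0.0073, -0.0001, 0.0004, 0.0004, -0.0009, 255]
[0.0, -0.0073, -0.0001, 0.0004, 0.0004, -0.0009, 255]
[0.0, -0.0073, -0.0001, 0.0004, 0.0004, -0.0009, 255]
[0.0, -0.0073, -0.0001, 0.0004, 0.0004, -0.0009, 255]
[0.0, -0.0073, -0.0001, 0.0004, 0.0004, -0.0009, 255]
[0.0001, -0.0073, -0.0001, 0.0004, 0.0004, -0.0009, 255]
[0.0001, -0.0073, -0.0001, 0.0004, 0.0004, -0.0009, 255]
[0.0001, -0.0073, -0.0001, 0.0004, 0.0004, -0.0009, 255]
```

Call:
step_arm([
  [[0,0,-0.003,0.006,0,0,255],[0,-0.008,0,0,0,0,255],[0,-0.008,0,0,0,0,255],[0,-0.008,0.0005,0,0,0.001,255],[0,-0.008,0,0,0,0.001,255]],
])

```text
clock: 14.63
tcp_pos: [567.9, 144.1, 157.7]
tcp_rot: [0.04, 0.999, -0.001, 0.002]
contact_force: [0.8, -0.1, -3.0]
gripper_width: 0.29
```

```bash
python3 - <<'E'
from h import *
cur()
d=snap('wrist','w13')
E
```

```text
t 14.63 lip crate [-183.    -0.5   54.4] yaw/roll/pitch [-0.011  0.003 -0.002] F [ 0.8 -0.1 -3. ] T [ 0.19 -0.   -0.02] w 0.290 q [-0.45  0.43  0.19  1.79 -0.09  0.93  1.27]
```

View pics/w13.png

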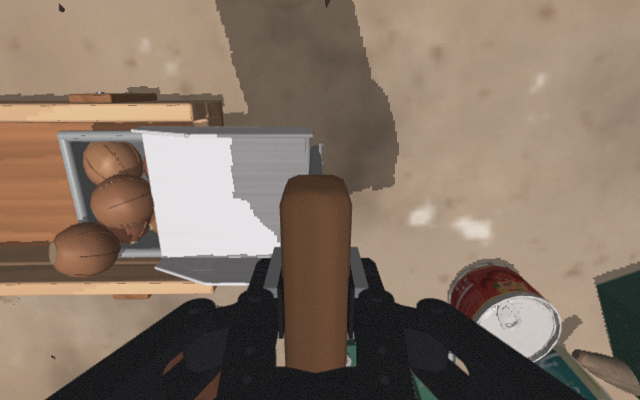

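Over the near rim and just touching the heap. I'll lower to the rim and push on.

Call:
step_arm([
  [[0,-0.006,0.002,0,0,-0.002,255],[0,-0.008,0.001,0,0,-0.002,255],[0,-0.008,0.0005,0,0,-0.002,255],[0,-0.008,0.0005,0,0,-0.001,255],[0,-0.008,0.0005,0,0,0,255],[0,-0.008,0.0005,0,0,0,255]],
])

```text
clock: 15.18
tcp_pos: [566.0, 95.6, 155.0]
tcp_rot: [0.035, 0.999, 0.001, 0.005]
contact_force: [0.2, 4.4, 3.4]
gripper_width: 0.289
```

```bash
python3 - <<'E'
from h import *
cur()
d=snap('wrist','w14')
E
```

```text
t 15.18 lip crate [-134.9    2.8   51.2] yaw/roll/pitch [-0.001  0.009  0.002] F [0.2 4.4 3.4] T [ 0.84 -0.15  0.05] w 0.289 q [-0.38  0.41  0.2   1.83 -0.1   0.9   1.37]
```

View pics/w14.png

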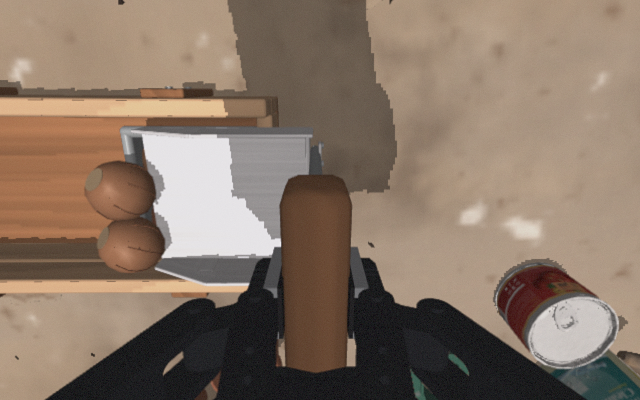

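The two heap bulbs are at the far rim, at (120,190) and (131,245), and the scoop is riding the rim. Continuing past it.

Call:
step_arm([
  [[0.001,-0.008,0.0005,0,0.001,0,255],[0.001,-0.008,0.0005,0,0.001,0,255],[0,-0.008,0.0005,0,0.001,0,255],[0,-0.008,0.0005,0,0,0,255],[0,-0.006,0.0005,0,0,0,255],[0,0,0.0005,0,0,0,255]],
])

```text
clock: 15.73
tcp_pos: [563.8, 56.1, 155.1]
tcp_rot: [0.034, 0.999, 0.003, 0.007]
contact_force: [-3.0, 0.1, 5.3]
gripper_width: 0.29
```

```bash
python3 - <<'E'
from h import *
cur()
d=snap('wrist','w15')
E
```

```text
t 15.73 lip crate [-95.8   3.9  50.7] yaw/roll/pitch [0.    0.013 0.006] F [-3.   0.1  5.3] T [-0.37  0.64  0.  ] w 0.290 q [-0.32  0.4   0.21  1.85 -0.11  0.89  1.44]
```

View pics/w15.png

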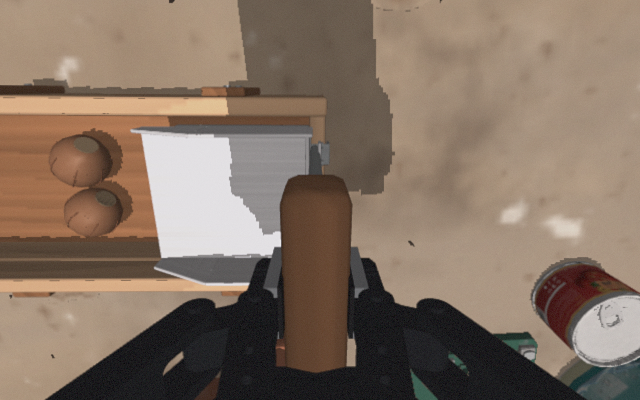

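Struck clean: both surplus bulbs lie on the crate floor at (80,160) and (92,212), and the scoop is empty. I lift and check the measure.

Call:
step_arm([
  [[0,0,-0.012,0,0,0,255],[0,0,-0.02,0,0,0,255],[0,0.01,-0.02,0,0,0,255],[0,0.02,-0.018,0,0,0,255],[0,0.03,-0.004,0,0,0,255],[0.002,0.035,0,0,0,-0.002,255],[0.003,0.035,0,0,0,-0.002,255],[0.004,0.035,0,0,0,-0.002,255],[0.004,0.035,0,0,0,-0.002,255],[0.004,0.03,0,0,0,0,255],[0.004,0.02,0,0,0,0,255]],
])

```text
clock: 16.7
tcp_pos: [558.2, 305.0, 238.0]
tcp_rot: [0.038, 0.999, -0.001, 0.005]
contact_force: [0.4, -0.5, -2.9]
gripper_width: 0.286
```

```bash
python3 - <<'E'
from h import *
cur()
plan(scoop_pts([[0,0,0]])[0]*0+[480.5,340,130],toolrot(SC0[2]),8,255)
d=snap('top','t16'); draw(d,[scoop_pts(PAN)],'t16c',[330,140,500,240],4.5)
d=snap('scene','s16'); draw(d,[scoop_pts(PAN)],'s16c',[300,150,490,350],3)
E
```

```text
t 16.70 lip crate [-343.   -20.1  134.6] yaw/roll/pitch [-0.007  0.009 -0.001] F [ 0.4 -0.5 -2.9] T [0.09 0.03 0.  ] w 0.286 q [-0.65  0.43  0.13  1.59 -0.05  1.12  0.99]
start [558.2 305.  238. ] dp [ -77.7   35.  -108. ] turn(tool) [-0.001  0.009 -0.001] F [ 0.4 -0.5 -2.9] w 0.286 t 16.7
[0.0101, 0.0036, 0.0134, -0.0001, 0.0012, -0.0002, 255]
[0.0101, 0.0036, 0.0134, -0.0001, 0.0012, -0.0002, 255]
[0.0101, 0.0036, 0.0134, -0.0001, 0.0012, -0.0002, 255]
[0.0101, 0.0036, 0.0134, -0.0001, 0.0012, -0.0002, 255]
[0.0101, 0.0036, 0.0135, -0.0001, 0.0012, -0.0002, 255]
[0.0101, 0.0036, 0.0135, -0.0001, 0.0012, -0.0002, 255]
[0.01, 0.0036, 0.0135, -0.0001, 0.0012, -0.0002, 255]
[0.01, 0.0036, 0.0135, -0.0001, 0.0012, -0.0002, 255]
```

View pics/t16c.png

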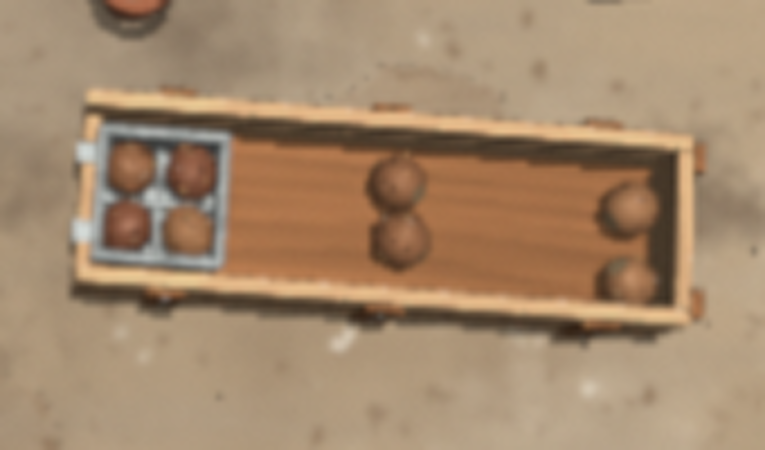

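View pics/s16c.png

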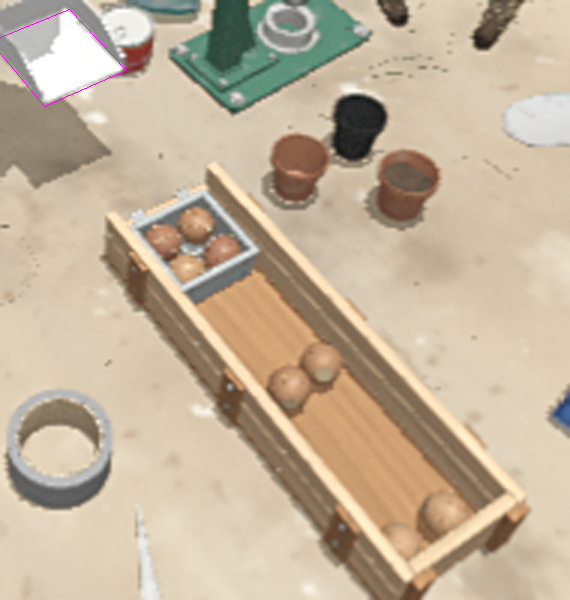

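Measure level: four bulbs, one per cell, at top-crop (131,165), (190,170), (127,225), (187,230). The other four bulbs lie on the crate floor. Setting the scoop down.

Call:
step_arm([
  [[0.01,0.003,0.01,0,0.001,0,255],[0.01,0.004,0.013,0,0.001,0,255],[0.01,0.004,0.014,0,0.001,0,255],[0.01,0.004,0.014,0,0.001,0,255],[0.01,0.004,0.014,0,0.001,0,255],[0.01,0.004,0.014,0,0.001,0,255],[0.01,0.004,0.012,0,0.001,0,255],[0.006,0.004,0.008,0,0.001,0,255],[0,0,0,0,0,0,255]],
])

```text
clock: 17.55
tcp_pos: [483.0, 336.5, 137.7]
tcp_rot: [0.039, 0.999, -0.003, 0.001]
contact_force: [0.2, -0.4, -3.7]
gripper_width: 0.29
```

```bash
python3 - <<'E'
from h import *
cur(); print(scoop_pts(PAN).round(1))
plan([480,345,103.6],toolrot(SC0[2]),4,255)
E
```

```text
t 17.55 lip crate [-368.7  -98.2   34.9] yaw/roll/pitch [-0.009  0.002 -0.007] F [ 0.2 -0.4 -3.7] T [ 0.03  0.04 -0.02] w 0.290 q [-0.74  0.46  0.1   1.79 -0.05  0.9   0.87]
[[430.  336.5  34. ]
 [420.8 216.8  34.8]
 [526.4 208.6  35. ]
 [535.7 328.3  34.2]]
start [483.  336.5 137.7] dp [ -3.    8.5 -34.1] turn(tool) [-0.007  0.002 -0.003] F [ 0.2 -0.4 -3.7] w 0.29 t 17.55
[0.0009, 0.0021, 0.0085, -0.0017, 0.0004, -0.0007, 255]
[0.0009, 0.0021, 0.0085, -0.0017, 0.0004, -0.0007, 255]
[0.0009, 0.0021, 0.0085, -0.0017, 0.0004, -0.0007, 255]
[0.0009, 0.0021, 0.0085, -0.0017, 0.0004, -0.0007, 255]
```

Call:
step_arm([
  [[0.001,0.002,0.009,-0.002,0,0,255],[0.001,0.002,0.009,-0.002,0,0,255],[0,0.001,0.008,-0.002,0,0,255],[0,0,0.005,0,0,0,255],[0,0,0.002,0,0,0,255],[0,0,0.001,0,0,0,255]],
])

```text
clock: 18.05
tcp_pos: [484.5, 341.0, 103.2]
tcp_rot: [0.04, 0.999, 0.001, 0.002]
contact_force: [-14.1, -1.3, 35.3]
gripper_width: 0.289
```

```bash
python3 - <<'E'
from h import *
cur(); print(scoop_pts(PAN).round(1))
E
```

```text
t 18.05 lip crate [-374.1  -97.1   -0.5] yaw/roll/pitch [-0.011  0.004  0.001] F [-14.1  -1.3  35.3] T [-1.12  2.95 -0.23] w 0.289 q [-0.74  0.51  0.1   1.81 -0.06  0.83  0.88]
[[ 4.318e+02  3.418e+02 -6.000e-01]
 [ 4.223e+02  2.222e+02 -7.000e-01]
 [ 5.279e+02  2.138e+02 -3.000e-01]
 [ 5.375e+02  3.334e+02 -1.000e-01]]
```

On the bench and pressing lightly. I'll relax, open fully and then rise.

Call:
step_arm([
  [[0,0,-0.0005,0,0,0,255],[0,0,0,0,0,0,255],[0,0,0,0,0,0,120],[0,0,0,0,0,0,0],[0,0,0,0,0,0,0],[0,0,0,0,0,0,0],[0,0,0,0,0,0,0],[0,0,0,0,0,0,0]],
])

```text
clock: 18.72
tcp_pos: [486.4, 341.1, 105.1]
tcp_rot: [0.04, 0.999, 0.001, 0.003]
contact_force: [0.3, 0.1, -0.4]
gripper_width: 1.001
```

Call:
step_arm([
  [[0,0,-0.008,0,0,0,0],[0,0,-0.015,0,0,0,0],[0,0,-0.02,0,0,0,0],[0,0,-0.025,0,0,0,0],[0,0,-0.03,0,0,0,0],[0,0,-0.03,0,0,0,0],[0,0,0,0,0,0,0]],
])

```text
clock: 19.3
tcp_pos: [484.5, 340.0, 240.6]
tcp_rot: [0.041, 0.999, 0.0, 0.002]
contact_force: [0.3, -0.1, -0.5]
gripper_width: 1.0
```

```bash
python3 - <<'E'
from h import *
cur()
d=snap('top','t17'); cv2.imwrite('pics/t17c.png',cv2.resize(d['pixels'][120:290,220:500],None,fx=2.8,fy=2.8))
d=snap('scene','s17'); cv2.imwrite('pics/s17c.png',cv2.resize(d['pixels'][130:350,220:490],None,fx=2.7,fy=2.7)); snap('wrist','w17')
E
```

```text
t 19.30 lip crate [-373.   -97.1  136.9] yaw/roll/pitch [-0.012  0.005  0.001] F [ 0.3 -0.1 -0.5] T [ 0.04 -0.04 -0.02] w 1.000 q [-0.75  0.35  0.11  1.7  -0.04  1.1   0.86]
```

View pics/s17c.png

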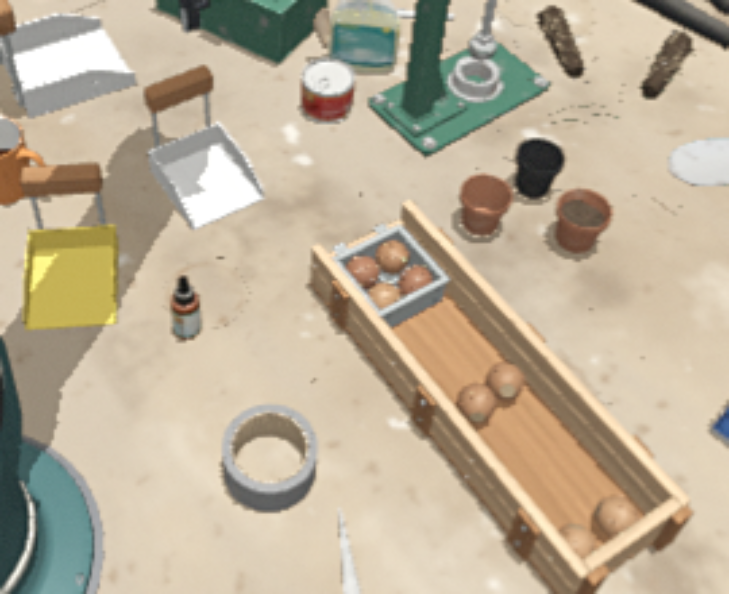

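View pics/w17.png

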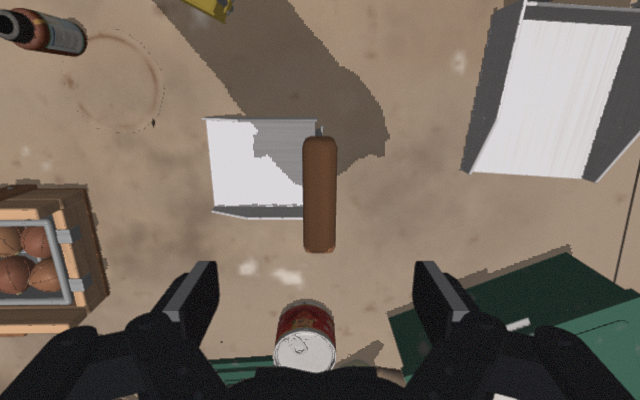

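View pics/t17c.png

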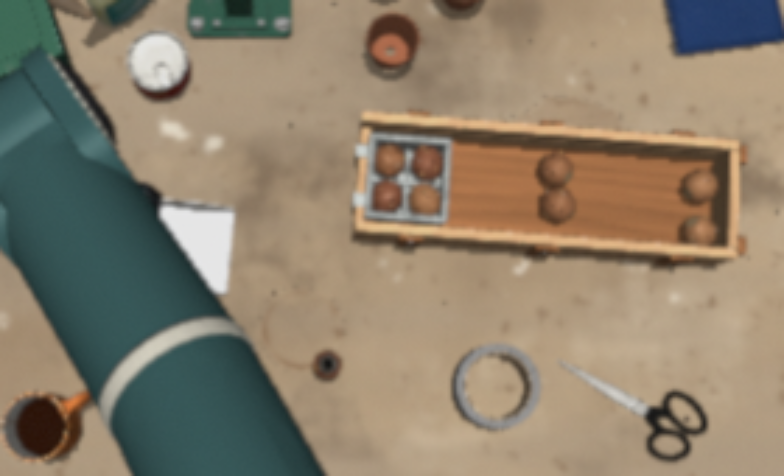

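The final pictures show four seated bulbs, four on the crate floor, the scoop flat and empty on the bench, the tin unmoved and the gripper clear. Handing in.

```bash
python3 -c "
from cell import bot
print(bot.finish_job())"
```

```text
the job is handed in; nothing more can be done
None
```

I handed the job in at about 19.5 s of the 72 s allowed. The measure is full and level, and the scoop is back on the bench. The hand-in reports no verdict, so this rests on my own last checks.

- **Scooping and heaping:** One pass picked up six bulbs. Tipping them into the measure seated four, left one standing on top in the middle, and put one on the far corner.
- **Striking off:** I drew the scoop over the rim with about 9 N of contact at the end of the stroke. Both surplus bulbs fell back into the bulb space and none stayed in the scoop.
- **Last pictures:** They show one bulb in each of the four cells, with none seen above the rim. The other four bulbs are on the crate floor.
- **Scoop:** It lies flat and empty on the bench, near where it started.
- **Bystanders and gripper:** The tin and the other things look unmoved, and the gripper stands open and clear at 240 mm.
- **What went less cleanly:** While scooping, the scoop drifted against the crate's side and floor and pressed with about 60 N until I backed it off. It also brushed the measure once at about 6 N. Setting the scoop down pressed the bench with about 35 N for a moment.

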